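# Lay out the display kit on the assembly bench

### The arm

A 6-joint arm with a two-finger parallel gripper is mounted at the origin on the work surface. World frame = base frame: x ahead of the robot, y to its left, z up, the work surface at z = 0. Lengths are in m, angles in degrees, forces in N, time in s.
With the tool pointing down it reaches from about 0.375 to 0.9 m from the base axis. Payload 3.1 kg.
Tool frame: the origin (TCP) lies at the very end of the fingers, on their centre line; the grasp point (between the pads) lies 19 mm behind it; z points along the fingers, y is the direction in which the jaws open and shut (so a half turn about z gives the same grasp; the last joint's range is limited). The gripper opens to 87 mm and grips with 3 to 60 N. Pads are 19 mm wide; open, the fingers measure 117 mm over their backs; the gripper's body (75 mm by 190 mm) begins 51 mm behind the grasp point.
Start: joints at [54.861, 30.224, 82.088, -0, 67.689, -10.227], TCP at [0.263, 0.567, 0.201] pointing down, gripper open.
Joint ranges: [-176.69, 176.69], [-43.24, 126.21], [12.49, 139.97], [-82, 262], [0, 151.66], [-163.58, 163.58]. Speed limits (degrees/s): [159.86, 159.86, 180, 180, 180, 180].

### API

Orientations are given as a 3x3 rotation matrix whose columns are the frame's x, y, z axes.
In Python, from rig import readout, capture, camera_model, bot, spot_in, regions_of gives the robot as it stands.
- The arm moves only by the tool send_rows, never from a script. Its argument "moves" is a list that holds one entry, the list of rows, each a list of 7 numbers: the turn, a rotation vector about the tool's x, y, z in degrees, then the shift along the tool's x, y, z in cm, then the opening, from -1 (shut) to 1 (fully open). A call has exactly 5 rows; each row shifts and turns the commanded pose from where the row before left it, along the tool's axes as they then stand; what a row does not reach is not made up. A row lasts 1/10 s, in which the tool goes at most 50 mm and 8.59 degrees, less where a joint would pass 70% of its speed; a pose out of reach is approached as far as the arm can. A call with a gripper value outside its range is refused whole. The fingers move at their own pace and stop on an object; the grip force is fixed at half the most. Time passes only in rows, so rows that do not move let the fingers close, or fill a call up. It gives the time, the measured TCP pose, the force and the opening at its end, in the units of the state.
- readout.read_state(): the state, without advancing time (a new reading comes with each control period).
- capture(name): name is "side" or "top"; returns the picture (480x640x3 uint8, blue, green, red); there is no depth.
- camera_model(name): a dict with "camera_matrix" (3x3 intrinsics, pixels), "pose" (4x4, takes a point from camera to world coordinates). Camera axes: x right, y up, looking along -z (the intrinsics and any distortion apply to the point x, -y, -z); pixel columns grow to the right and rows downward; lengths in m; the calibration is good to about 2 mm. A picture is of the moment at which its call begins. camera_model takes no time and is no camera call.
- bot.hand_in(): hands the job in, once; it reports no verdict.
Trained networks look in the newest picture that a camera, given by its name, has taken for a name from the list of things; names that differ only in an ending like _2 or _b are one class to them, and where a whole thing is asked for, a point or a joint stands for the part that bears it (a point fixed in the world has none). Each returns a list of dicts, best first, with "p" (0 to 1); they miss things now and then, are a little off and sometimes report something else, mostly with a low value. They report only what shows in the picture. A call takes as long as a camera call. They do not tell look-alikes from the thing itself.
- spot_in(camera, thing): "location" ([x, y, z] in m, in world coordinates, good to about 4 mm: the middle of the surface that is visible of it).
- regions_of(camera, thing): "mask" (480x640 bool, what is visible of it).
The state is a dict: "time_s": time; "joint_positions": joint angles; "qvel": joint speeds; "tau": joint torques, N m; "position": TCP position; "tcp_rot": TCP orientation; "force": force on the tool from outside, world axes, zero at the start; "moment": the same for the moment, N m; "opening": opening from 0.0 (shut) to 1.0 (fully open).
Only numpy, scipy, OpenCV 4.12 (cv2) and the standard library are available. Lean on these libraries where they do the work, as an engineer would, in place of code of your own. Each camera call takes 0.05 s, during which the arm holds its last target. There are 200 camera calls.

### The job

Lay out the display kit: without dropping any part, set each of the three display modules (round, square and bar-shaped), face up, on the grey pad of its own shape, centred and lined up with the outline. Stack both black-framed cover panes on the sloped rack, the larger underneath and the smaller on top of it, window side up, each centred across the rack with its long sides running up the slope and its lower short edge down against the ledge. Let go of everything at the end.

Things in the scene. Friction and masses are not known exactly. Their poses are not given: they have to be found in the camera images.
- disp_round: Round display module: aluminium housing with a black glass face on top, 60 mm across, 14 mm thick, lying face up on the bench, loose, about 0.1 kg. Origin: centre of its underside, z up when it lies face up.
- disp_square: Square display module: aluminium housing with a black glass face on top, 56 x 56 mm, 14 mm thick, lying face up, loose, about 0.1 kg. Origin: centre of its underside, z up when it lies face up. x and y along its sides.
- disp_bar: Long bar-shaped display module: aluminium housing with a black glass face on top, 110 mm (along its x) by 36 mm (y), 14 mm thick, lying face up, loose, about 0.13 kg. Origin: centre of its underside, z up when it lies face up.
- pane_large: Larger cover pane: flat rigid plate with a black frame round a pale grey window (window side up), 100 mm (along its x) by 64 mm (y), 8 mm thick, lying on the bench, loose, about 0.12 kg. Origin: centre of its underside, z up when it lies face up.
- pane_small: Smaller cover pane: the same make, black frame round a pale grey window, 70 mm (along its x) by 44 mm (y), 8 mm thick, lying on the bench, loose, about 0.06 kg. Origin: centre of its underside, z up when it lies face up.
- pad_round: Round grey pad, 80 mm across, with a white outline 60 mm across. Fixed, flat on the bench, top face 3 mm above it. Origin: centre of its underside.
- pad_square: Square grey pad, 76 x 76 mm, with a white outline 56 x 56 mm. Fixed, flat on the bench, top face 3 mm above it. Origin: centre of its underside. x and y along its sides.
- pad_bar: Long grey pad, 130 mm (x) by 56 mm (y), with a white outline 110 x 36 mm. Fixed, flat on the bench, top face 3 mm above it. Origin: centre of its underside.
- rack_bed: Fixed metal rack's flat bed, 120 mm long (x, up the slope), 96 mm wide (y), inclined 20 deg (0.35 rad); at its low end, nearer the robot, stands a ledge square to it, 20 mm high, 6 mm thick, full width. Origin: on the bed's upper face, midway across, at the foot of the ledge's inner face, 18 mm above the bench. z: square to the bed, up. Plates set on it stay by friction: they do not slide down.
Mind the look-alikes: they are no part of the job. What is shaped like the disp_round but blue, green or orange is not meant.

How it is judged (in metres and radians):
At the end, for the whole second after the job is handed in: Modules face up on the pads of their shapes, centred within 10 mm, bar and square turned within 0.17 rad. Large pane flat on the rack bed, small flat on it, window up, lower edges within 8 mm of the ledge, centred across within 12 mm, long sides within 0.17 rad of up the slope. All at rest (horizontal distance between disp_round and pad_round below 0.01 m and z of disp_round in the frame of pad_round between 0.001 and 0.006 m and horizontal distance between disp_square and pad_square below 0.01 m and z of disp_square in the frame of pad_square between 0.001 and 0.006 m and horizontal distance between disp_bar and pad_bar below 0.01 m and z of disp_bar in the frame of pad_bar between 0.001 and 0.006 m and angle between the x axis of disp_bar and the x axis of pad_bar, either way round below 0.17 rad and (angle between the x axis of disp_square and the x axis of pad_square, either way round below 0.17 rad or angle between the x axis of disp_square and the y axis of pad_square, either way round below 0.17 rad) and x of pane_large in the frame of rack_bed between 0.045 and 0.058 m and y of pane_large in the frame of rack_bed between -0.012 and 0.012 m and z of pane_large in the frame of rack_bed between -0.004 and 0.004 m and angle between the x axis of each of pane_large, pane_small and the x axis of rack_bed, either way round below 0.17 rad and angle between the z axis of each of pane_large, pane_small and the z axis of rack_bed, either way round below 0.12 rad and x of pane_small in the frame of rack_bed between 0.03 and 0.043 m and y of pane_small in the frame of rack_bed between -0.012 and 0.012 m and z of pane_small in the frame of rack_bed between 0.004 and 0.012 m and linear speed of each of disp_round, disp_square, disp_bar, pane_large, pane_small below 0.02 m/s); the robot touches nothing.
It fails at once if a module or pane was dropped or flung (over 0.6 m/s while not held in the fingers) ((linear speed of disp_round above 0.6 m/s and contact force between the fingers and disp_round below 0.2 N) or (linear speed of disp_square above 0.6 m/s and contact force between the fingers and disp_square below 0.2 N) or (linear speed of disp_bar above 0.6 m/s and contact force between the fingers and disp_bar below 0.2 N) or (linear speed of pane_large above 0.6 m/s and contact force between the fingers and pane_large below 0.2 N) or (linear speed of pane_small above 0.6 m/s and contact force between the fingers and pane_small below 0.2 N)).
It also fails if it takes over 115 s, if anything falls off the work surface, if the arm or the gripper's body presses on something with over 40 N, if the wrist force passes 120 N, or if a joint passes its speed limit or range.

## Working session

There is one attempt and no reset: what is moved stays moved. The work goes in short steps, Python scripts to look and compute and a tool call to move; the robot and the scene stay as the last step left them, time stands still between calls to the robot, and variables do not carry over. Pictures are saved under pics/ and viewed, about 12 in all and at most 16, crops included, and the job is handed in when it is done.

Besides the shell and the picture viewer there is one more tool, called after ">>>" as name([rows], argument=value, ...), one row to a line, values as JSON. send_rows: Moves the arm, as the interface text tells. Its arguments: {"type":"object","properties":{"moves":{"type":"array","items":{"type":"array","items":{"type":"array","items":{"type":"number"}}}}},"required":["moves"]}

```bash
ls; mkdir -p pics
python3 - <<'E'
from rig import *
import cv2,numpy as np
np.set_printoptions(precision=3,suppress=True)
for c in("top","side"):
    im=capture(c); cv2.imwrite(f"pics/{c}0.png",im)
    m=camera_model(c); print(c,m["camera_matrix"],m["pose"],[k for k in m])
    for t in ["disp_round","disp_square","disp_bar","pane_large","pane_small","pad_round","pad_square","pad_bar","rack_bed"]:
        print(t,[(np.round(d["location"],3).tolist(),round(d["p"],2)) for d in spot_in(c,t)][:5])
s=readout.read_state(); print(s["time_s"],s["position"],s["tcp_rot"],s["opening"])
E
```

```text
pics
top [[445.252   0.    316.395]
 [  0.    445.252 240.693]
 [  0.      0.      1.   ]] [[ 0.017  0.979 -0.205  0.284]
 [-1.     0.016 -0.005 -0.01 ]
 [-0.002  0.205  0.979  0.884]
 [ 0.     0.     0.     1.   ]] ['camera_matrix', 'pose']
disp_round [([0.264, 0.213, 0.018], 0.96), ([0.336, 0.113, 0.015], 0.93), ([0.354, 0.246, 0.017], 0.92), ([0.436, 0.16, 0.012], 0.84), ([0.348, -0.073, 0.016], 0.57)]
disp_square [([0.45, -0.31, 0.019], 0.56), ([0.604, 0.148, 0.001], 0.42)]
disp_bar [([0.6, 0.006, 0.02], 0.89)]
pane_large [([0.633, -0.15, 0.011], 0.62)]
pane_small [([0.447, -0.002, 0.008], 0.9)]
pad_round [([0.452, 0.302, 0.009], 0.79)]
pad_square [([0.444, -0.159, 0.002], 0.88), ([0.604, 0.15, -0.001], 0.19)]
pad_bar [([0.608, 0.15, 0.002], 0.79), ([0.451, 0.304, 0.009], 0.74)]
rack_bed [([0.571, -0.323, 0.041], 0.86)]
side [[619.287   0.    334.614]
 [  0.    619.287 255.562]
 [  0.      0.      1.   ]] [[ 0.919  0.207 -0.335 -0.012]
 [-0.393  0.494 -0.776 -1.056]
 [ 0.005  0.845  0.535  0.779]
 [ 0.     0.     0.     1.   ]] ['camera_matrix', 'pose']
disp_round [([0.335, 0.1, 0.017], 0.84), ([0.349, -0.079, 0.014], 0.82), ([0.262, 0.204, 0.013], 0.66), ([0.43, 0.15, 0.016], 0.61), ([0.352, 0.241, 0.017], 0.61)]
disp_square [([0.446, -0.317, 0.015], 0.77)]
disp_bar [([0.599, 0.001, 0.011], 0.96)]
pane_large [([0.629, -0.157, 0.01], 0.55)]
pane_small [([0.446, -0.009, 0.01], 0.84)]
pad_round [([0.451, 0.304, 0.007], 0.85)]
pad_square [([0.445, -0.162, 0.004], 0.83), ([0.43, 0.15, 0.017], 0.65)]
pad_bar [([0.602, 0.139, 0.003], 0.6)]
rack_bed [([0.572, -0.326, 0.036], 0.68)]
1.0 [0.263 0.567 0.201] [[-0.907  0.421  0.   ]
 [ 0.421  0.907 -0.   ]
 [-0.     0.    -1.   ]] 1.0003221842029495
```

View pics/top0.png

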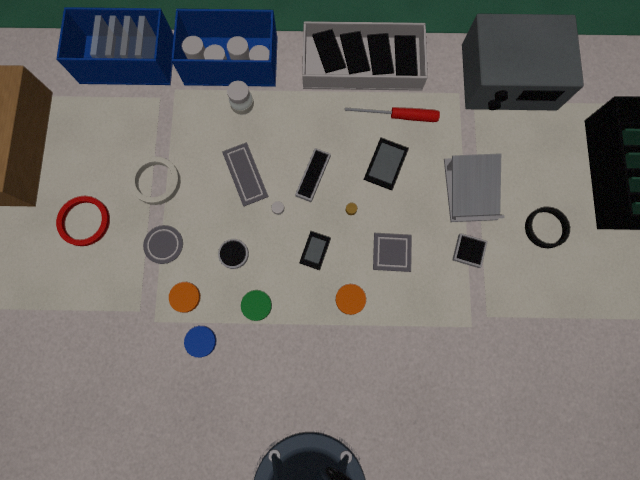

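View pics/side0.png

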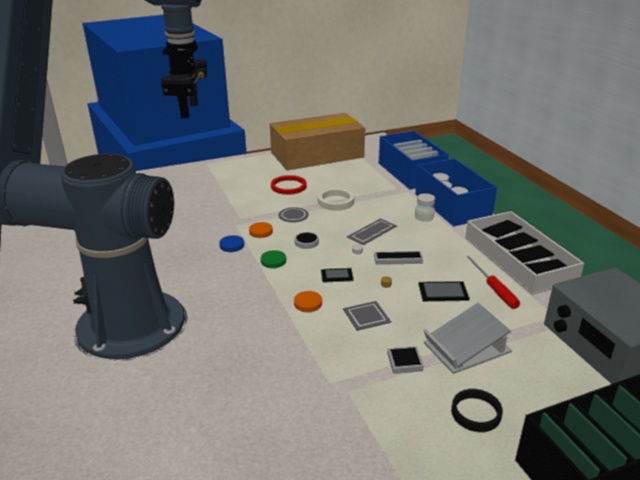

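```bash
cat > h.py <<'E'
import cv2,numpy as np
from rig import *
from scipy.optimize import minimize
from scipy.spatial.transform import Rotation as Ro
np.set_printoptions(precision=3,suppress=True)
def proj(c,P):
    m=camera_model(c); T=np.linalg.inv(m["pose"]); p=np.asarray(P)@T[:3,:3].T+T[:3,3]
    p=p*[1,-1,-1]; q=p@m["camera_matrix"].T; return q[:,:2]/q[:,2:]
def shape(n,x,y,a,z0):
    rnd,L,W,H=n
    if rnd: t=np.linspace(0,2*np.pi,40); b=np.c_[np.cos(t),np.sin(t)]*L/2
    else: b=np.array([[1,1],[-1,1],[-1,-1],[1,-1]])*[L/2,W/2]
    R=np.array([[np.cos(a),-np.sin(a)],[np.sin(a),np.cos(a)]]); b=b@R.T+[x,y]
    return np.r_[np.c_[b,np.full(len(b),z0)],np.c_[b,np.full(len(b),z0+H)]]
S=4
def sil(c,P):
    h=cv2.convexHull(((proj(c,P)+.5)*S*16-8).astype(np.int32))
    im=np.zeros((480*S,640*S),np.uint8); cv2.fillPoly(im,[h],1,shift=4); return im
def fit(masks,n,x,y,z0=0.):
    M={c:cv2.resize(m.astype(np.uint8),None,fx=S,fy=S,interpolation=cv2.INTER_NEAREST) for c,m in masks.items()}
    def cost(v):
        s=0
        for c,m in M.items():
            k=sil(c,shape(n,v[0]/100,v[1]/100,v[2]/20,z0)); s+=1-(k&m).sum()/(k|m).sum()
        return s/len(M)
    best=None
    for a in ([0] if n[0] else np.arange(-90,90,30 if n[1]!=n[2] else 45)):
        a=np.radians(a)*20
        r=minimize(cost,[x*100,y*100,a],method="Nelder-Mead",options=dict(initial_simplex=[[x*100,y*100,a],[x*100+1,y*100,a],[x*100,y*100+1,a],[x*100,y*100,a+5]],xatol=.01,fatol=1e-4))
        if best is None or r.fun<best.fun: best=r
    v=best.x; return [round(v[0]/100,4),round(v[1]/100,4),round(np.degrees(v[2]/20),1),round(1-best.fun,3)]
D=dict(disp_round=((1,.06,.06,.014),.436,.158),disp_square=((0,.056,.056,.014),.447,-.314),disp_bar=((0,.11,.036,.014),.6,.003),
 pane_large=((0,.1,.064,.008),.631,-.153),pane_small=((0,.07,.044,.008),.447,-.005),pad_round=((1,.08,.08,.003),.452,.303),
 pad_square=((0,.076,.076,.003),.445,-.16),pad_bar=((0,.13,.056,.003),.606,.146))
E
cat > m.py <<'E'
from h import *
ims={c:capture(c) for c in("top","side")}
for t,(n,x,y) in D.items():
    ms={}
    for c in ims:
        g=proj(c,[[x,y,n[3]]])[0]
        for d in regions_of(c,t):
            ys,xs=np.nonzero(d["mask"])
            if np.hypot(xs.mean()-g[0],ys.mean()-g[1])<12: ms[c]=d["mask"]; break
    print(t,{c:fit({c:m},n,x,y) for c,m in ms.items()},"both",fit(ms,n,x,y) if ms else None)
im=ims["top"]
for d in regions_of("top","rack_bed")[:1]:
    c,_=cv2.findContours(d["mask"].astype(np.uint8),0,2); print([cv2.approxPolyDP(k,3,True)[:,0].tolist() for k in c])
a=cv2.resize(im[140:270,430:520],None,fx=4.4,fy=4.4,interpolation=cv2.INTER_CUBIC)
b=cv2.resize(ims["side"][295:380,395:520],None,fx=3,fy=3,interpolation=cv2.INTER_CUBIC)
e=cv2.resize(im[210:350,150:290],None,fx=2,fy=2,interpolation=cv2.INTER_CUBIC)
o=np.zeros((600,790,3),np.uint8); o[:572,:396]=a[:572,:396]; o[:255,400:775]=b; o[260:540,400:680]=e
cv2.imwrite("pics/crop1.png",o)
E
python3 m.py
```

```text
disp_round {'top': [np.float64(0.4383), np.float64(0.1607), np.float64(5.3), np.float64(0.948)], 'side': [np.float64(0.4357), np.float64(0.1553), np.float64(12.9), np.float64(0.947)]} both [np.float64(0.4376), np.float64(0.1598), np.float64(3.6), np.float64(0.894)]
disp_square {'top': [np.float64(0.4539), np.float64(-0.3122), np.float64(-107.3), np.float64(0.941)], 'side': [np.float64(0.45), np.float64(-0.3155), np.float64(-14.9), np.float64(0.96)]} both [np.float64(0.4517), np.float64(-0.3131), np.float64(-15.1), np.float64(0.895)]
disp_bar {'top': [np.float64(0.6081), np.float64(0.0046), np.float64(-20.6), np.float64(0.961)], 'side': [np.float64(0.6038), np.float64(0.0004), np.float64(-21.6), np.float64(0.946)]} both [np.float64(0.6067), np.float64(0.0044), np.float64(-20.9), np.float64(0.9)]
pane_large {'top': [np.float64(0.6367), np.float64(-0.1482), np.float64(-21.0), np.float64(0.969)], 'side': [np.float64(0.6327), np.float64(-0.1514), np.float64(-20.7), np.float64(0.952)]} both [np.float64(0.6353), np.float64(-0.1486), np.float64(-22.2), np.float64(0.919)]
pane_small {'top': [
[... 405 characters left out ...]
64(8.2), np.float64(0.938)]} both [np.float64(0.4548), np.float64(0.3032), np.float64(10.2), np.float64(0.89)]
pad_square {'top': [np.float64(0.4486), np.float64(-0.1584), np.float64(-93.0), np.float64(0.963)], 'side': [np.float64(0.4455), np.float64(-0.1609), np.float64(-2.4), np.float64(0.956)]} both [np.float64(0.4475), np.float64(-0.1591), np.float64(-2.7), np.float64(0.934)]
pad_bar {'top': [np.float64(0.6094), np.float64(0.1462), np.float64(-157.3), np.float64(0.963)], 'side': [np.float64(0.6055), np.float64(0.1416), np.float64(22.5), np.float64(0.937)]} both [np.float64(0.6076), np.float64(0.1447), np.float64(23.4), np.float64(0.923)]
[[[453, 156], [452, 217], [502, 217], [499, 155]]]
```

View pics/crop1.png

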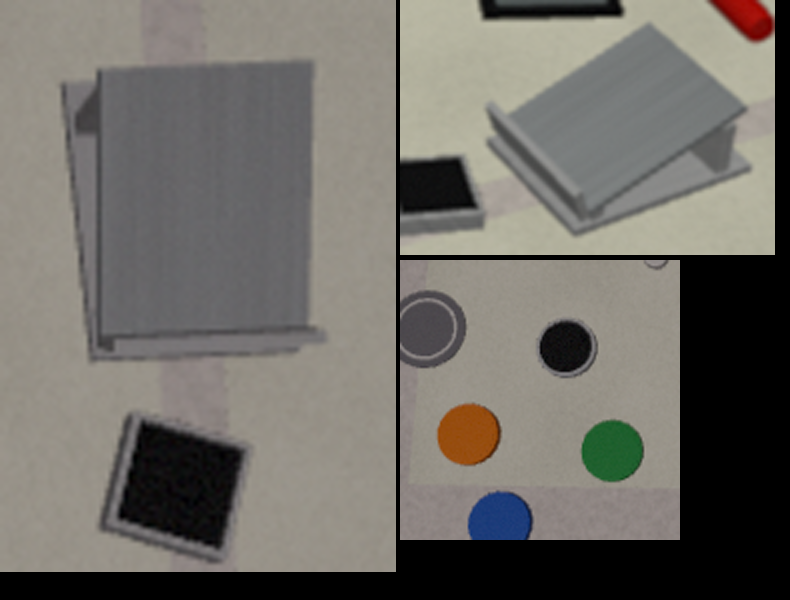

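```bash
cat > r.py <<'E'
from h import *
from scipy.optimize import least_squares
A=np.radians(20)
def rack(x,y,a,P):
    R=Ro.from_euler("ZY",[a,-A]).as_matrix(); return np.asarray(P)@R.T+[x,y,.018]
pts={"top":([[.12,.048,0],[.12,-.048,0]],[[452.3,155.8],[501,154]]),
     "side":([[.12,.048,0],[.12,-.048,0],[0,-.048,0]],[[477.5,303.2],[510.5,331],[461.7,364.5]])}
res={}
for c,(P,q) in pts.items():
    f=lambda v:(proj(c,rack(*v,P))-q).ravel()
    r=least_squares(f,[.52,-.32,0]); res[c]=r.x; print(c,r.x[:2],np.degrees(r.x[2]),r.fun)
if __name__=="__main__":
    W=[[0,.048,0],[0,-.048,0],[.12,-.048,0],[.12,.048,0]]; Lg=[[0,.048,.02],[0,-.048,.02],[-.006,-.048,.02],[-.006,.048,.02]]
    o=[]
    for c,(x0,y0) in {"top":(430,140),"side":(395,285)}.items():
        im=capture(c)[y0:y0+100,x0:x0+130]; im=cv2.resize(im,None,fx=5,fy=5,interpolation=cv2.INTER_CUBIC)
        for w,col in((W,(0,0,255)),(Lg,(0,255,0))):
            q=((proj(c,rack(*res[c],w))-[x0,y0]+.5)*5).astype(int); cv2.polylines(im,[q],True,col,1)
        o.append(im[:,:395] if c=="top" else im[:,:400] if 0 else im)
    o[1]=cv2.resize(o[1],(405,312)); b=np.zeros((500,800,3),np.uint8); b[:,:395]=o[0]; b[:312,395:]=o[1]
    cv2.imwrite("pics/rack.png",b)
E
python3 r.py
```

```text
top [ 0.522 -0.325] 3.157525257542206 [ 0.063 -0.007 -0.063  0.008]
side [ 0.522 -0.334] 5.5211102466987665 [ 0.156 -1.15   1.256 -1.346 -1.371  2.013]
```

View pics/rack.png

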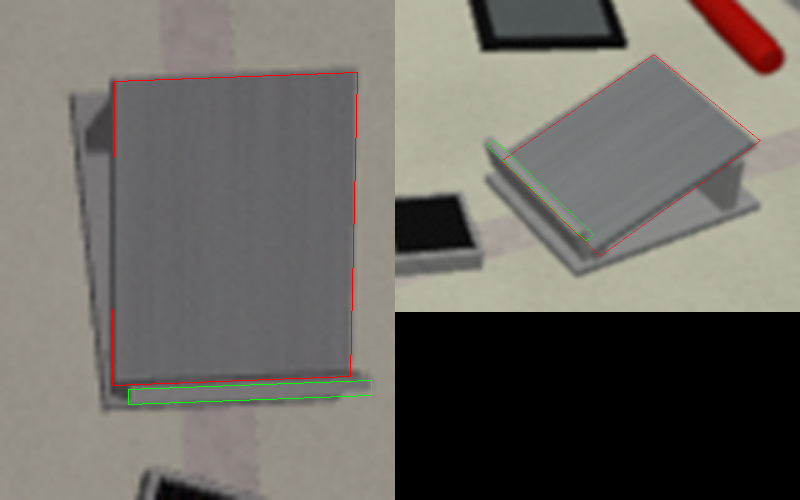

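```bash
cat > p.py <<'E'
from h import *
RX,RY,RA=.521,-.327,3.2
def frame(az,tilt=False):
    a=np.radians(az); 
    if tilt:
        B=Ro.from_euler("ZY",[RA,-20],degrees=True).as_matrix(); z=-B[:,2]; y=B[:,1]
    else: z=np.array([0,0,-1.]); y=np.array([np.cos(a),np.sin(a),0])
    return np.c_[np.cross(y,z),y,z]
def rackp(P):
    return Ro.from_euler("ZY",[RA,-20],degrees=True).apply(P)+[RX,RY,.018]
def plan(wps,p=None,R=None):
    """wps: (xyz, az or 'rack' or None(keep), grip, n or None)"""
    s=readout.read_state(); p=np.array(s["position"] if p is None else p); R=np.array(s["tcp_rot"] if R is None else R)
    print("t",s["time_s"],"at",p)
    for q,az,g,n in wps:
        if az is None: T=R
        else:
            T=frame(0,True) if az=="rack" else frame(az)
            T=min([T,T@np.diag([-1,-1,1])],key=lambda M:(Ro.from_matrix(R.T@M)).magnitude())
        rv=Ro.from_matrix(R.T@T).as_rotvec(); d=np.array(q)-p
        k=n or int(np.ceil(max(np.linalg.norm(d)/.046,np.degrees(np.linalg.norm(rv))/8.2,1)))
        rows=[]
        for i in range(k):
            r=np.round(np.degrees(rv)/k,1); sft=np.round(R.T@(q-p)/(k-i)*100,2)
            rows.append([*map(float,r),*map(float,sft),g]); p=p+R@sft/100; R=R@Ro.from_rotvec(np.radians(r)).as_matrix()
        print(k,np.round(q,4)); [print("  ",str(r).replace(" ","").replace(".0,",",")) for r in rows]
E
python3 - <<'E'
from p import *
plan([((.437,.158,.06),None,1,None),((.437,.158,.004),None,1,None),((.437,.158,.06),None,-1,None),((.455,.3025,.06),None,-1,None),((.455,.3025,.0075),None,-1,None)])
E
```

```text
t 2.05 at [0.263 0.567 0.201]
11 [0.437 0.158 0.06 ]
   [0,0,0,-3,-2.71,1.28,1]
   [0,0,0,-3,-2.7,1.28,1]
   [0,0,0,-3,-2.71,1.28,1]
   [0,0,0,-3,-2.7,1.28,1]
   [0,0,0,-3,-2.71,1.28,1]
   [0,0,0,-3,-2.7,1.28,1]
   [0,0,0,-3,-2.71,1.28,1]
   [0,0,0,-2.99,-2.7,1.27,1]
   [0,0,0,-3,-2.71,1.28,1]
   [0,0,0,-2.99,-2.7,1.27,1]
   [0,0,0,-3,-2.71,1.28,1]
2 [0.437 0.158 0.004]
   [0,0,0,0,0,2.8,1]
   [0,0,0,0,0,2.8,1]
2 [0.437 0.158 0.06 ]
   [0,0,0,0,0,-2.8,-1]
   [0,0,0,0,0,-2.8,-1]
4 [0.455 0.302 0.06 ]
   [0,0,0,1.11,3.47,-0,-1]
   [0,0,0,1.11,3.46,-0,-1]
   [0,0,0,1.12,3.47,-0,-1]
   [0,0,0,1.11,3.46,-0,-1]
2 [0.455 0.302 0.007]
   [0,0,0,0,0,2.62,-1]
   [0,0,0,0,0,2.63,-1]
```

>>> send_rows([
  [[0, 0, 0, -3, -2.7, 1.28, 1], [0, 0, 0, -3, -2.7, 1.28, 1], [0, 0, 0, -3, -2.7, 1.28, 1], [0, 0, 0, -3, -2.7, 1.28, 1], [0, 0, 0, -3, -2.7, 1.28, 1]],
])

```text
time_s: 2.55
position: [0.343, 0.38, 0.1364]
tcp_rot: [[-0.907, 0.421, 0.001], [0.421, 0.907, 0.001], [-0.001, 0.001, -1.0]]
force: [1.5, -0.6, -0.5]
opening: 0.999
```

>>> send_rows([
  [[0, 0, 0, -3, -2.7, 1.28, 1], [0, 0, 0, -3, -2.7, 1.28, 1], [0, 0, 0, -3, -2.7, 1.28, 1], [0, 0, 0, -3, -2.7, 1.28, 1], [0, 0, 0, -3, -2.7, 1.28, 1]],
])

```text
time_s: 3.05
position: [0.4226, 0.1943, 0.0724]
tcp_rot: [[-0.907, 0.421, 0.001], [0.421, 0.907, 0.0], [-0.001, 0.001, -1.0]]
force: [0.9, 1.2, -0.7]
opening: 0.997
```

>>> send_rows([
  [[0, 0, 0, -3, -2.77, 1.3, 1], [0, 0, 0, 0, 0, 0, 1], [0, 0, 0, 0, 0, 0, 1], [0, 0, 0, 0, 0, 0, 1], [0, 0, 0, 0, 0, 0, 1]],
])

```text
time_s: 3.55
position: [0.4367, 0.159, 0.06]
tcp_rot: [[-0.908, 0.419, 0.0], [0.419, 0.908, 0.0], [-0.0, 0.0, -1.0]]
force: [0.7, -0.2, 0.2]
opening: 1.0
```

>>> send_rows([
  [[0, 0, 0, 0, 0, 2.8, 1], [0, 0, 0, 0, 0, 2.8, 1], [0, 0, 0, 0, 0, 0, 1], [0, 0, 0, 0, 0, 0, -1], [0, 0, 0, 0, 0, 0, -1]],
])

```text
time_s: 4.05
position: [0.4377, 0.1585, 0.0046]
tcp_rot: [[-0.907, 0.42, 0.002], [0.42, 0.907, 0.0], [-0.002, 0.001, -1.0]]
force: [0.2, 0.0, 0.0]
opening: 0.895
```

>>> send_rows([
  [[0, 0, 0, 0, 0, 0, -1], [0, 0, 0, 0, 0, 0, -1], [0, 0, 0, 0, 0, 0, -1], [0, 0, 0, 0, 0, 0, -1], [0, 0, 0, 0, 0, 0, -1]],
])

```text
time_s: 4.55
position: [0.4372, 0.1578, 0.0037]
tcp_rot: [[-0.907, 0.421, 0.0], [0.421, 0.907, 0.0], [-0.0, 0.0, -1.0]]
force: [-0.7, -0.1, -0.3]
opening: 0.447
```

>>> send_rows([
  [[0, 0, 0, 0, 0, -1, -1], [0, 0, 0, 0, 0, -2, -1], [0, 0, 0, 0, 0, -2.6, -1], [0, 0, 0, 0, 0, 0, -1], [0, 0, 0, 0, 0, 0, -1]],
])

```text
time_s: 5.05
position: [0.4375, 0.1579, 0.0603]
tcp_rot: [[-0.907, 0.421, 0.002], [0.421, 0.907, 0.0], [-0.002, 0.001, -1.0]]
force: [-1.0, 0.8, -1.0]
opening: 0.033
```

Run:
```python
from p import *
a=capture("side"); cv2.imwrite("pics/c2.png",np.hstack([cv2.resize(a[150:300,230:400],None,fx=2.3,fy=2.3),cv2.resize(capture("top")[180:330,150:320],None,fx=2.3,fy=2.3)]))
for c in("top","side"): print([(np.round(d["location"],3),round(d["p"],2)) for d in spot_in(c,"disp_round")])
s=readout.read_state();print(s["opening"],s["time_s"])
```

```text
[(array([0.334, 0.11 , 0.016]), 0.94), (array([ 0.348, -0.076,  0.018]), 0.91), (array([0.266, 0.213, 0.018]), 0.62)]
[(array([0.261, 0.201, 0.013]), 0.84), (array([0.336, 0.101, 0.015]), 0.72), (array([0.432, 0.15 , 0.017]), 0.58), (array([0.351, 0.242, 0.017]), 0.58), (array([ 0.349, -0.077,  0.016]), 0.57)]
0.0003658487662693142 5.25
```

View pics/c2.png

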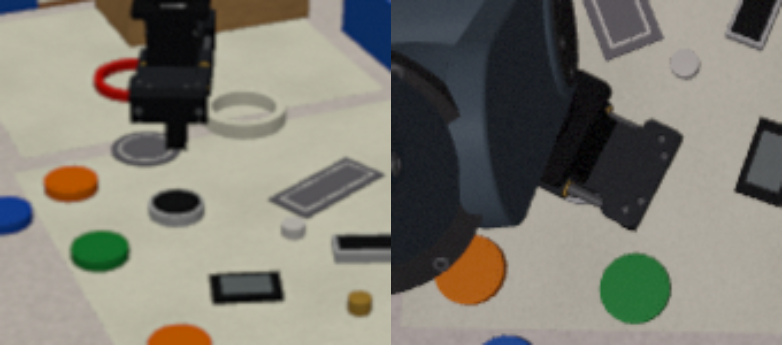

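Run:
```python
from p import *
print(proj("side",[[.4375,.158,.06],[.4375,.158,.0037],[.437,.158,.014]]),proj("top",[[.4375,.158,.06]]))
n=D["disp_round"][0]
for d in regions_of("side","disp_round"):
    ys,xs=np.nonzero(d["mask"])
    if abs(xs.mean()-307)<15 and abs(ys.mean()-240)<15: print(fit({"side":d["mask"]},n,.436,.155)); break
```

```text
[[306.054 220.206]
 [306.515 240.455]
 [306.24  236.852]] [[229.321 248.994]]
[np.float64(0.4357), np.float64(0.1562), np.float64(7.6), np.float64(0.908)]
```

Run:
```python
from p import *
a=cv2.imread("pics/side0.png"); b=capture("side"); o=[]
for im,P,(x,y) in((a,[.263,.567,.201],(140,40)),(b,[.4375,.158,.06],(260,150))):
    k=cv2.resize(im[y:y+110,x:x+90],None,fx=4.4,fy=4.4,interpolation=cv2.INTER_CUBIC)
    q=proj("side",[P])[0]; print(q); cv2.drawMarker(k,tuple(((q-[x,y]+.5)*4.4).astype(int).tolist()),(0,0,255),0,15); o.append(k)
cv2.imwrite("pics/c3.png",np.hstack(o)); print(readout.read_state()["joint_positions"])
```

```text
[189.611 117.857]
[306.054 220.206]
[  6.032  32.38  111.849  -0.001  35.875 -59.051]
```

View pics/c3.png

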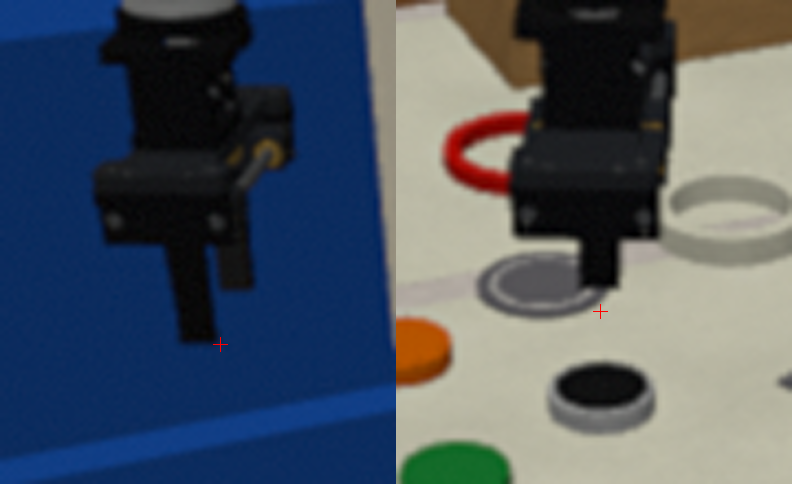

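>>> send_rows([
  [[0, 0, 0, -2.2, -3.3, 0, -1], [0, 0, 0, -2.2, -3.3, 0, -1], [0, 0, 0, 0, 0, 3, -1], [0, 0, 0, 0, 0, 2.6, -1], [0, 0, 0, 0, 0, 0, -1]],
])

```text
time_s: 5.85
position: [0.447, 0.079, 0.0009]
tcp_rot: [[-0.906, 0.422, -0.007], [0.422, 0.906, 0.0], [0.006, -0.002, -1.0]]
force: [-0.5, 0.0, -0.3]
opening: 0.004
```

>>> send_rows([
  [[0, 0, 0, 0, 0, 0.2, -1], [0, 0, 0, 0, 0, 0.2, -1], [0, 0, 0, 0, 0, 0, -1], [0, 0, 0, 0, 0, 0, -1], [0, 0, 0, 0, 0, 0, -1]],
])

```text
time_s: 6.35
position: [0.4496, 0.0796, 0.0002]
tcp_rot: [[-0.907, 0.421, 0.001], [0.421, 0.907, -0.0], [-0.001, 0.0, -1.0]]
force: [0.5, -0.3, -0.2]
opening: 0.007
```

>>> send_rows([
  [[0, 0, 0, 0, 0, 0.2, -1], [0, 0, 0, 0, 0, 0.2, -1], [0, 0, 0, 0, 0, 0, -1], [0, 0, 0, 0, 0, 0, -1], [0, 0, 0, 0, 0, 0, -1]],
])

```text
time_s: 6.85
position: [0.4492, 0.0794, -0.0045]
tcp_rot: [[-0.907, 0.421, -0.0], [0.421, 0.907, 0.0], [0.0, -0.0, -1.0]]
force: [-0.3, 0.5, -0.3]
opening: 0.01
```

>>> send_rows([
  [[0, 0, 0, 0, 0, 0.2, -1], [0, 0, 0, 0, 0, 0.2, -1], [0, 0, 0, 0, 0, 0, -1], [0, 0, 0, 0, 0, 0, -1], [0, 0, 0, 0, 0, 0, -1]],
])

```text
time_s: 7.35
position: [0.4492, 0.0795, -0.0085]
tcp_rot: [[-0.907, 0.421, -0.0], [0.421, 0.907, 0.0], [0.0, -0.0, -1.0]]
force: [-0.3, 0.3, 0.5]
opening: 0.004
```

>>> send_rows([
  [[0, 0, 0, 0, 0, 0.1, -1], [0, 0, 0, 0, 0, 0.1, -1], [0, 0, 0, 0, 0, 0, -1], [0, 0, 0, 0, 0, 0, -1], [0, 0, 0, 0, 0, 0, -1]],
])

```text
time_s: 7.85
position: [0.4492, 0.0794, -0.0104]
tcp_rot: [[-0.907, 0.421, 0.0], [0.421, 0.907, -0.0], [-0.0, 0.0, -1.0]]
force: [-0.0, -0.3, -0.3]
opening: 0.002
```

>>> send_rows([
  [[0, 0, 0, 0, 0, 0.1, -1], [0, 0, 0, 0, 0, 0.1, -1], [0, 0, 0, 0, 0, 0, -1], [0, 0, 0, 0, 0, 0, -1], [0, 0, 0, 0, 0, 0, -1]],
])

```text
time_s: 8.35
position: [0.4492, 0.0794, -0.0125]
tcp_rot: [[-0.907, 0.421, -0.0], [0.421, 0.907, -0.0], [0.0, -0.0, -1.0]]
force: [-1.1, -0.4, -0.5]
opening: 0.004
```

>>> send_rows([
  [[0, 0, 0, 0, 0, 0.1, -1], [0, 0, 0, 0, 0, 0, -1], [0, 0, 0, 0, 0, 0, -1], [0, 0, 0, 0, 0, 0, -1], [0, 0, 0, 0, 0, 0, -1]],
])

```text
time_s: 8.85
position: [0.4492, 0.0794, -0.0134]
tcp_rot: [[-0.907, 0.421, 0.0], [0.421, 0.907, -0.0], [-0.0, 0.0, -1.0]]
force: [0.1, 1.3, 0.5]
opening: 0.004
```

>>> send_rows([
  [[0, 0, 0, 0, 0, 0.1, -1], [0, 0, 0, 0, 0, 0, -1], [0, 0, 0, 0, 0, 0, -1], [0, 0, 0, 0, 0, 0, -1], [0, 0, 0, 0, 0, 0, -1]],
])

```text
time_s: 9.35
position: [0.4492, 0.0794, -0.0144]
tcp_rot: [[-0.907, 0.421, 0.0], [0.421, 0.907, 0.0], [-0.0, 0.0, -1.0]]
force: [0.7, -0.0, 0.8]
opening: 0.008
```

>>> send_rows([
  [[0, 0, 0, 0, 0, 0.1, -1], [0, 0, 0, 0, 0, 0, -1], [0, 0, 0, 0, 0, 0, -1], [0, 0, 0, 0, 0, 0, -1], [0, 0, 0, 0, 0, 0, -1]],
])

```text
time_s: 9.85
position: [0.4492, 0.0794, -0.0154]
tcp_rot: [[-0.907, 0.421, 0.0], [0.421, 0.907, -0.0], [-0.0, -0.0, -1.0]]
force: [0.6, 0.6, -0.7]
opening: 0.005
```

>>> send_rows([
  [[0, 0, 0, 0, 0, 0.1, -1], [0, 0, 0, 0, 0, 0, -1], [0, 0, 0, 0, 0, 0, -1], [0, 0, 0, 0, 0, 0, -1], [0, 0, 0, 0, 0, 0, -1]],
])

```text
time_s: 10.35
position: [0.4492, 0.0794, -0.0165]
tcp_rot: [[-0.907, 0.421, -0.0], [0.421, 0.907, -0.0], [0.0, -0.0, -1.0]]
force: [-0.2, -0.3, 0.5]
opening: 0.009
```

Run:
```python
from p import *
b=capture("side"); s=readout.read_state(); P=s["position"]; print(P,s["force"])
q=proj("side",[P,P+[0,0,.015]]);x,y=(q[0]-[50,60]).astype(int)
k=cv2.resize(b[y:y+100,x:x+100],None,fx=5,fy=5,interpolation=cv2.INTER_CUBIC)
for r in q: cv2.drawMarker(k,tuple(((r-[x,y]+.5)*5).astype(int).tolist()),(0,0,255),0,12)
cv2.imwrite("pics/c4.png",k)
```

```text
[ 0.449  0.079 -0.016] [-0.722  1.128 -0.383]
```

View pics/c4.png

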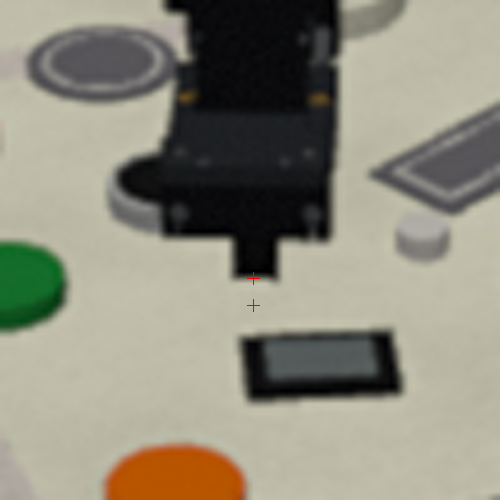

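>>> send_rows([
  [[0, 0, 0, 0, 0, 0.1, -1], [0, 0, 0, 0, 0, 0, -1], [0, 0, 0, 0, 0, 0, -1], [0, 0, 0, 0, 0, 0, -1], [0, 0, 0, 0, 0, 0, -1]],
])

```text
time_s: 10.9
position: [0.4492, 0.0794, -0.0174]
tcp_rot: [[-0.907, 0.421, 0.0], [0.421, 0.907, -0.0], [-0.0, -0.0, -1.0]]
force: [-0.4, -0.4, -0.2]
opening: 0.006
```

>>> send_rows([
  [[0, 0, 0, 0, 0, 0.1, -1], [0, 0, 0, 0, 0, 0, -1], [0, 0, 0, 0, 0, 0, -1], [0, 0, 0, 0, 0, 0, -1], [0, 0, 0, 0, 0, 0, -1]],
])

```text
time_s: 11.4
position: [0.4492, 0.0794, -0.0184]
tcp_rot: [[-0.907, 0.421, -0.0], [0.421, 0.907, -0.0], [0.0, -0.0, -1.0]]
force: [0.6, -0.1, 0.8]
opening: 0.001
```

>>> send_rows([
  [[0, 0, 0, 0, 0, 0.1, -1], [0, 0, 0, 0, 0, 0, -1], [0, 0, 0, 0, 0, 0, -1], [0, 0, 0, 0, 0, 0, -1], [0, 0, 0, 0, 0, 0, -1]],
])

```text
time_s: 11.9
position: [0.4492, 0.0794, -0.0194]
tcp_rot: [[-0.907, 0.421, -0.0], [0.421, 0.907, -0.0], [0.0, -0.0, -1.0]]
force: [0.3, 0.2, -0.1]
opening: 0.006
```

>>> send_rows([
  [[0, 0, 0, 0, 0, 0.1, -1], [0, 0, 0, 0, 0, 0, -1], [0, 0, 0, 0, 0, 0, -1], [0, 0, 0, 0, 0, 0, -1], [0, 0, 0, 0, 0, 0, -1]],
])

```text
time_s: 12.4
position: [0.4493, 0.0794, -0.0204]
tcp_rot: [[-0.907, 0.421, 0.0], [0.421, 0.907, -0.0], [-0.0, -0.0, -1.0]]
force: [-0.1, 0.2, -0.2]
opening: 0.008
```

>>> send_rows([
  [[0, 0, 0, 0, 0, 0.1, -1], [0, 0, 0, 0, 0, 0, -1], [0, 0, 0, 0, 0, 0, -1], [0, 0, 0, 0, 0, 0, -1], [0, 0, 0, 0, 0, 0, -1]],
])

```text
time_s: 12.9
position: [0.4492, 0.0794, -0.0214]
tcp_rot: [[-0.907, 0.421, 0.0], [0.421, 0.907, -0.0], [-0.0, -0.0, -1.0]]
force: [0.8, 0.5, -0.1]
opening: 0.004
```

>>> send_rows([
  [[0, 0, 0, 0, 0, 0.1, -1], [0, 0, 0, 0, 0, 0, -1], [0, 0, 0, 0, 0, 0, -1], [0, 0, 0, 0, 0, 0, -1], [0, 0, 0, 0, 0, 0, -1]],
])

```text
time_s: 13.4
position: [0.4493, 0.0794, -0.0216]
tcp_rot: [[-0.907, 0.421, 0.001], [0.421, 0.907, -0.0], [-0.001, 0.0, -1.0]]
force: [-0.9, -0.1, 9.3]
opening: 0.005
```

>>> send_rows([
  [[0, 0, 0, 0, 0, -2.5, 1], [0, 0, 0, 0, 0, -2.5, 1], [0, 0, 0, 2.2, 3.3, 0, 1], [0, 0, 0, 2.2, 3.3, 0, 1], [0, 0, 0, 0, 0, 0, 1]],
])

```text
time_s: 13.9
position: [0.4359, 0.161, 0.0279]
tcp_rot: [[-0.909, 0.417, -0.0], [0.417, 0.909, 0.001], [0.0, 0.001, -1.0]]
force: [-0.2, -0.8, 0.6]
opening: 0.373
```

>>> send_rows([
  [[0, 0, 0, 0, 0, 0, 1], [0, 0, 0, 0, 0, 0, 1], [0, 0, 0, 0, 0, 0, 1], [0, 0, 0, 0, 0, 0, 1], [0, 0, 0, 0, 0, 0, 1]],
])

```text
time_s: 14.4
position: [0.4373, 0.1571, 0.0274]
tcp_rot: [[-0.906, 0.423, -0.0], [0.423, 0.906, -0.0], [0.0, -0.0, -1.0]]
force: [0.1, 0.3, 0.7]
opening: 0.836
```

>>> send_rows([
  [[0, 0, 0, 0, 0, 2.5, 1], [0, 0, 0, 0, 0, 2, 1], [0, 0, 0, 0, 0, 0, 1], [0, 0, 0, 0, 0, 0, -1], [0, 0, 0, 0, 0, 0, -1]],
])

```text
time_s: 14.9
position: [0.4376, 0.1578, -0.0168]
tcp_rot: [[-0.907, 0.421, 0.001], [0.421, 0.907, 0.0], [-0.001, 0.001, -1.0]]
force: [0.2, 0.5, 1.3]
opening: 0.89
```

>>> send_rows([
  [[0, 0, 0, 0, 0, 0, -1], [0, 0, 0, 0, 0, 0, -1], [0, 0, 0, 0, 0, 0, -1], [0, 0, 0, 0, 0, 0, -1], [0, 0, 0, 0, 0, 0, -1]],
])

```text
time_s: 15.4
position: [0.4377, 0.158, -0.0168]
tcp_rot: [[-0.907, 0.421, 0.002], [0.421, 0.907, 0.0], [-0.001, 0.001, -1.0]]
force: [-0.3, 0.0, 5.7]
opening: 0.68
```

>>> send_rows([
  [[0, 0, 0, 0, 0, -2, -1], [0, 0, 0, 0, 0, -3, -1], [0, 0, 0, 0, 0, 0, -1], [0, 0, 0, 1.12, 3.46, 0, -1], [0, 0, 0, 1.12, 3.46, 0, -1]],
])

```text
time_s: 15.9
position: [0.4459, 0.23, 0.0322]
tcp_rot: [[-0.906, 0.424, -0.001], [0.424, 0.906, -0.0], [0.001, -0.001, -1.0]]
force: [0.5, -0.3, -1.0]
opening: 0.681
```

>>> send_rows([
  [[0, 0, 0, 1.12, 3.46, 0, -1], [0, 0, 0, 1.12, 3.46, 0, -1], [0, 0, 0, 0, 0, 0, -1], [0, 0, 0, 0, 0, 2, -1], [0, 0, 0, 0, 0, 1, -1]],
])

```text
time_s: 16.4
position: [0.4532, 0.3015, 0.0008]
tcp_rot: [[-0.907, 0.421, -0.003], [0.421, 0.907, -0.001], [0.002, -0.003, -1.0]]
force: [-1.6, 0.3, -0.1]
opening: 0.679
```

>>> send_rows([
  [[0, 0, 0, 0, 0, 1, -1], [0, 0, 0, 0, 0, 0.5, -1], [0, 0, 0, 0, 0, 0.15, -1], [0, 0, 0, 0, 0, 0, -1], [0, 0, 0, 0, 0, 0, -1]],
])

```text
time_s: 16.9
position: [0.4548, 0.3018, -0.0138]
tcp_rot: [[-0.907, 0.422, -0.0], [0.422, 0.907, -0.0], [0.0, -0.0, -1.0]]
force: [0.3, -0.8, -0.0]
opening: 0.678
```

```bash
sed -i 's/s=readout.read_state(); p=np.array(s\["position"\] if p is None else p); R=np.array(s\["tcp_rot"\] if R is None else R)/s=readout.read_state(); R=np.array(s["tcp_rot"] if R is None else R); p=np.array(s["position"] if p is None else np.array(p)+OFF*R[:,2])/; s/^def plan/OFF=.0215\ndef plan/; s/rv=Ro.from_matrix(R.T@T).as_rotvec(); d=/q=np.array(q)+OFF*T[:,2]; rv=Ro.from_matrix(R.T@T).as_rotvec(); d=/' p.py
python3 - <<'E'
from p import *
s=readout.read_state(); print(s["position"],s["force"],s["opening"])
n=D["disp_round"][0]; capture("side"); capture("top")
for t,nn,x,y in (("disp_round",n,.455,.3025),("pad_round",D["pad_round"][0],.455,.3025)):
  for c in("side","top"):
    for d in regions_of(c,t):
        ys,xs=np.nonzero(d["mask"]); g=proj(c,[[.455,.3025,.01]])[0]
        if np.hypot(xs.mean()-g[0],ys.mean()-g[1])<14: print(t,c,fit({c:d["mask"]},nn,x,y,.003 if t[0]=="d" else 0)); break
E
```

```text
[ 0.455  0.302 -0.014] [ 0.272 -0.768 -0.041] 0.6776142790137839
disp_round side [np.float64(0.4511), np.float64(0.299), np.float64(2.7), np.float64(0.473)]
pad_round side [np.float64(0.4537), np.float64(0.2993), np.float64(15.0), np.float64(0.343)]
```

>>> send_rows([
  [[0, 0, 0, 0, 0, 0, 1], [0, 0, 0, 0, 0, 0, 1], [0, 0, 0, 0, 0, 0, 1], [0, 0, 0, 0, 0, -1.5, 1], [0, 0, 0, 0, 0, -3.5, 1]],
])

```text
time_s: 17.7
position: [0.4528, 0.3014, 0.0342]
tcp_rot: [[-0.907, 0.421, -0.006], [0.421, 0.907, -0.002], [0.004, -0.004, -1.0]]
force: [0.6, 0.6, 0.3]
opening: 0.978
```

```bash
sed -i 's/^OFF=.*/OFF=.017/' p.py
python3 - <<'E'
from p import *
plan([((.635,-.150,.06),69,1,None),((.635,-.150,.002),69,1,2)])
E
```

```text
t 17.7 at [0.453 0.301 0.034]
11 [ 0.635 -0.15   0.043]
   [-0,-0,-0.4,-3.23,-3.02,-0.08,1]
   [-0,-0,-0.4,-3.21,-3.05,-0.08,1]
   [-0,-0,-0.4,-3.19,-3.07,-0.08,1]
   [-0,-0,-0.4,-3.17,-3.09,-0.08,1]
   [-0,-0,-0.4,-3.15,-3.11,-0.08,1]
   [-0,-0,-0.4,-3.12,-3.14,-0.08,1]
   [-0,-0,-0.4,-3.1,-3.16,-0.08,1]
   [-0,-0,-0.4,-3.08,-3.18,-0.08,1]
   [-0,-0,-0.4,-3.06,-3.2,-0.08,1]
   [-0,-0,-0.4,-3.03,-3.22,-0.08,1]
   [-0,-0,-0.4,-3.02,-3.24,-0.09,1]
2 [ 0.635 -0.15  -0.015]
   [-0.1,-0.1,0.2,-0.01,0.01,2.9,1]
   [-0.1,-0.1,0.2,-0.01,0.01,2.9,1]
```

>>> send_rows([
  [[0, 0, -0.4, -3.2, -3.05, -0.1, 1], [0, 0, -0.4, -3.2, -3.05, -0.1, 1], [0, 0, -0.4, -3.2, -3.05, -0.1, 1], [0, 0, -0.4, -3.2, -3.1, -0.1, 1], [0, 0, -0.4, -3.15, -3.1, -0.1, 1]],
])

```text
time_s: 18.2
position: [0.5384, 0.0954, 0.0412]
tcp_rot: [[-0.921, 0.389, 0.001], [0.389, 0.921, 0.0], [-0.001, 0.0, -1.0]]
force: [-0.0, 0.5, 0.3]
opening: 1.0
```

>>> send_rows([
  [[0, 0, -0.4, -3.1, -3.15, -0.1, 1], [0, 0, -0.4, -3.1, -3.15, -0.1, 1], [0, 0, -0.4, -3.1, -3.2, -0.1, 1], [0, 0, -0.4, -3.05, -3.2, 0, 1], [0, 0, -0.4, -3.05, -3.2, 0, 1]],
])

```text
time_s: 18.7
position: [0.621, -0.1101, 0.044]
tcp_rot: [[-0.934, 0.357, 0.0], [0.357, 0.934, 0.0], [-0.0, 0.0, -1.0]]
force: [0.4, 0.4, -0.9]
opening: 0.999
```

>>> send_rows([
  [[0, 0, 0, -3, -3.2, 0, 1], [0, 0, 0, 0, 0, 0, 1], [0, 0, 0, 0, 0, 0, 1], [0, 0, 0, 0, 0, 0, 1], [0, 0, 0, 0, 0, 0, 1]],
])

```text
time_s: 19.2
position: [0.6362, -0.1471, 0.0438]
tcp_rot: [[-0.935, 0.355, -0.001], [0.355, 0.935, 0.001], [0.002, 0.0, -1.0]]
force: [-0.5, 0.3, 0.4]
opening: 0.998
```

Run:
```python
from p import *
plan([((.635,-.150,.04),69,1,None),((.635,-.150,.002),69,1,2)])
ims={c:capture(c) for c in("top","side")}
for t,x,y,z in(("disp_round",.455,.3025,.003),("pane_large",.635,-.15,0)):
    for c in ims:
        g=proj(c,[[x,y,.01]])[0]
        for d in regions_of(c,t):
            ys,xs=np.nonzero(d["mask"])
            if np.hypot(xs.mean()-g[0],ys.mean()-g[1])<12: print(t,c,np.array(fit({c:d["mask"]},D[t][0],x,y,z))); break
b=ims["side"]; cv2.imwrite("pics/c5.png",cv2.resize(b[190:320,270:500],None,fx=3.3,fy=3.3,interpolation=cv2.INTER_CUBIC))
```

```text
t 19.2 at [ 0.636 -0.147  0.044]
1 [ 0.635 -0.15   0.023]
   [0,-0.1,0.2,0.01,-0.31,2.08,1]
2 [ 0.635 -0.15  -0.015]
   [0,0,-0,-0,-0,1.9,1]
   [0,0,-0,-0,-0,1.9,1]
disp_round side [0.452 0.299 9.4   0.894]
pane_large top [  0.631  -0.146 -20.8     0.82 ]
pane_large side [  0.632  -0.151 157.2     0.895]
```

View pics/c5.png

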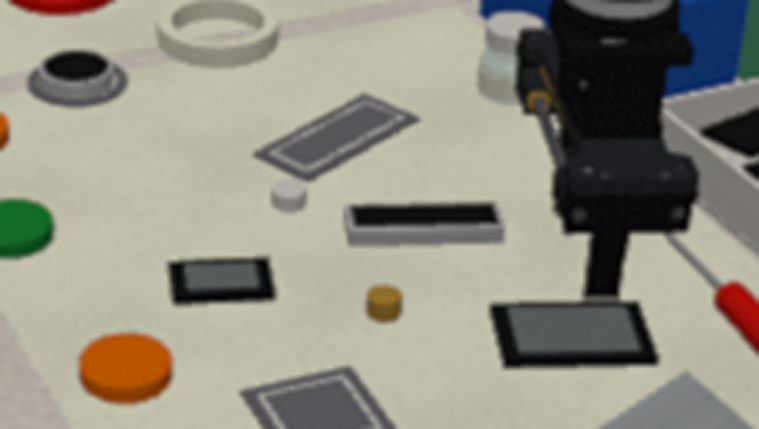

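>>> send_rows([
  [[0, 0, 0.2, 0, -0.3, 2, 1], [0, 0, 0, 0, 0, 2, 1], [0, 0, 0, 0, 0, 1.9, 1], [0, 0, 0, 0, 0, 0, 1], [0, 0, 0, 0, 0, 0, -1]],
])

```text
time_s: 20.0
position: [0.6359, -0.1516, -0.015]
tcp_rot: [[-0.933, 0.36, -0.001], [0.36, 0.933, 0.0], [0.001, -0.0, -1.0]]
force: [0.2, 0.1, 0.7]
opening: 0.966
```

>>> send_rows([
  [[0, 0, 0, 0, 0, 0, -1], [0, 0, 0, 0, 0, 0, -1], [0, 0, 0, 0, 0, 0, -1], [0, 0, 0, 0, 0, 0, -1], [0, 0, 0, 0, 0, 0, -1]],
])

```text
time_s: 20.5
position: [0.6372, -0.1521, -0.0135]
tcp_rot: [[-0.933, 0.36, 0.003], [0.36, 0.933, -0.001], [-0.003, -0.0, -1.0]]
force: [0.4, 0.4, 6.4]
opening: 0.544
```

>>> send_rows([
  [[0, 0, 0, 0, 0, -0.5, 1], [0, 0, 0, 0, 0, -0.5, 1], [0, 0, 0, 0, 0, 0, 1], [0, 0, 0, 0, 0, 0, 1], [0, 0, 0, 0, 0, 0, 1]],
])

```text
time_s: 21.0
position: [0.6357, -0.1517, -0.0052]
tcp_rot: [[-0.933, 0.36, -0.001], [0.36, 0.933, 0.0], [0.001, -0.0, -1.0]]
force: [-0.3, 0.5, -0.8]
opening: 0.908
```

```bash
sed -i 's/^OFF=.*/OFF=.0215/' p.py
python3 - <<'E'
from p import *
ims={c:capture(c) for c in("top","side")}
for t,x,y,z in(("pane_large",.635,-.15,0),):
    for c in ims:
        g=proj(c,[[x,y,.01]])[0]
        for d in regions_of(c,t):
            ys,xs=np.nonzero(d["mask"])
            if np.hypot(xs.mean()-g[0],ys.mean()-g[1])<12: print(t,c,np.array(fit({c:d["mask"]},D[t][0],x,y,z))); break
s=readout.read_state(); print(s["position"],s["opening"])
b=ims["side"]; cv2.imwrite("pics/c6.png",cv2.resize(b[190:320,370:500],None,fx=4,fy=4,interpolation=cv2.INTER_CUBIC))
E
```

```text
pane_large top [  0.627  -0.144 -21.2     0.672]
[ 0.636 -0.152 -0.005] 0.9947379116177312
```

View pics/c6.png

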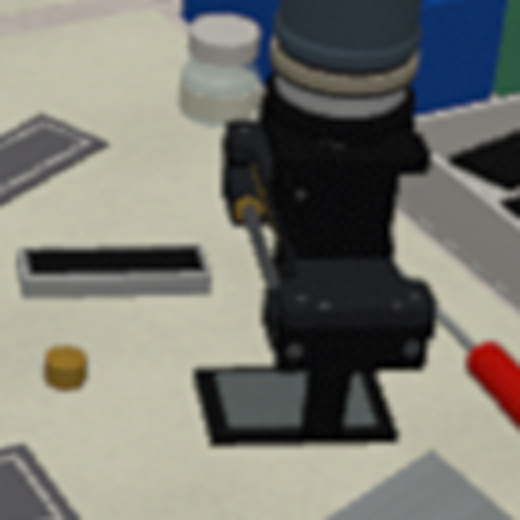

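>>> send_rows([
  [[0, 0, 0, 0, 0, 0.8, 1], [0, 0, 0, 0, 0, 0.7, 1], [0, 0, 0, 0, 0, 0, 1], [0, 0, 0, 0, 0, 0, -1], [0, 0, 0, 0, 0, 0, -1]],
])

```text
time_s: 21.7
position: [0.6358, -0.1516, -0.0202]
tcp_rot: [[-0.933, 0.36, -0.001], [0.36, 0.933, 0.0], [0.001, -0.0, -1.0]]
force: [0.7, 0.5, -0.1]
opening: 0.894
```

>>> send_rows([
  [[0, 0, 0, 0, 0, 0, -1], [0, 0, 0, 0, 0, 0, -1], [0, 0, 0, 0, 0, 0, -1], [0, 0, 0, 0, 0, 0, -1], [0, 0, 0, 0, 0, 0, -1]],
])

```text
time_s: 22.2
position: [0.636, -0.1516, -0.0199]
tcp_rot: [[-0.933, 0.36, -0.0], [0.36, 0.933, 0.0], [0.0, 0.0, -1.0]]
force: [-0.1, 1.0, 0.3]
opening: 0.731
```

Run:
```python
from p import *
s=readout.read_state(); print(s["position"],s["opening"],s["force"])
print(proj("side",[[.636-.0155,-.152-.040,.0163]]))
plan([((.637,-.151,.061),None,-1,2),(rackp([.055,0,.08]),"rack",-1,None),(rackp([.053,0,.02]),"rack",-1,2),(rackp([.0515,0,.0025]),"rack",-1,2)])
```

```text
[ 0.636 -0.152 -0.02 ] 0.7306700960605386 [-0.103  1.007  0.302]
[[448.667 297.555]]
t 22.2 at [ 0.636 -0.152 -0.02 ]
2 [ 0.637 -0.151  0.04 ]
   [0,0,0,-0.04,0.05,-2.97,-1]
   [0,0,0,-0.03,0.04,-2.97,-1]
5 [ 0.553 -0.325  0.092]
   [-0.8,-3.9,-4.8,0.32,-3.86,-1.05,-1]
   [-0.8,-3.9,-4.8,0.57,-3.8,-1.13,-1]
   [-0.8,-3.9,-4.8,0.8,-3.73,-1.23,-1]
   [-0.8,-3.9,-4.8,1.02,-3.64,-1.34,-1]
   [-0.8,-3.9,-4.8,1.23,-3.53,-1.47,-1]
2 [ 0.571 -0.324  0.035]
   [-0.1,-0.1,-0,0.09,0.01,3,-1]
   [-0.1,-0.1,-0,0.09,0.01,3,-1]
2 [ 0.576 -0.324  0.018]
   [0,-0,-0,0.07,-0,0.88,-1]
   [0,-0,-0,0.08,-0,0.87,-1]
```

>>> send_rows([
  [[0, 0, 0, 0, 0, -1, -1], [0, 0, 0, 0, 0, -2.5, -1], [0, 0, 0, 0, 0, -2.5, -1], [0, 0, 0, 0, 0, 0, -1], [0, 0, 0, 0, 0, 0, -1]],
])

```text
time_s: 22.7
position: [0.6363, -0.1519, 0.0408]
tcp_rot: [[-0.933, 0.36, 0.001], [0.36, 0.933, -0.001], [-0.001, -0.0, -1.0]]
force: [0.5, -0.1, -1.7]
opening: 0.728
```

>>> send_rows([
  [[-0.8, -3.9, -4.8, 0.3, -3.85, -1.05, -1], [-0.8, -3.9, -4.8, 0.55, -3.8, -1.15, -1], [-0.8, -3.9, -4.8, 0.8, -3.75, -1.25, -1], [-0.8, -3.9, -4.8, 1, -3.65, -1.35, -1], [-0.8, -3.9, -4.8, 1.25, -3.55, -1.45, -1]],
])

```text
time_s: 23.2
position: [0.5598, -0.3055, 0.0854]
tcp_rot: [[-0.954, -0.01, 0.299], [-0.006, 1.0, 0.015], [-0.299, 0.012, -0.954]]
force: [0.9, -0.0, -1.4]
opening: 0.728
```

>>> send_rows([
  [[0, 0, 0, 0, 0, 0, -1], [0, 0, 0, 0, 0, 0, -1], [0, 0, 0, 0, 0, 0, -1], [0, 0, 0, 0, 0, 0, -1], [0, 0, 0, 0, 0, 0, -1]],
])

```text
time_s: 23.7
position: [0.5622, -0.3037, 0.0859]
tcp_rot: [[-0.954, -0.009, 0.299], [-0.006, 1.0, 0.014], [-0.299, 0.012, -0.954]]
force: [-0.0, 0.9, -0.1]
opening: 0.729
```

Run:
```python
from p import *
s=readout.read_state(); print(s["position"],s["opening"],s["force"])
plan([(rackp([.056,0,.02]),"rack",-1,2),(rackp([.056,0,.0045]),"rack",-1,2)])
```

```text
[ 0.562 -0.304  0.086] 0.7285078599701177 [-0.044  0.935 -0.113]
t 23.7 at [ 0.562 -0.304  0.086]
2 [ 0.574 -0.324  0.036]
   [-0.1,-1.3,-1.4,0.19,-1.05,2.56,-1]
   [-0.1,-1.3,-1.4,0.27,-1.05,2.55,-1]
2 [ 0.579 -0.324  0.021]
   [-0,0,0,0,0,0.78,-1]
   [-0,0,0,0,0,0.77,-1]
```

>>> send_rows([
  [[-0.1, -1.3, -1.4, 0.2, -1.05, 1.2, -1], [-0.1, -1.3, -1.4, 0.25, -1.05, 1.2, -1], [0, 0, 0, 0, 0, 1.2, -1], [0, 0, 0, 0, 0, 1, -1], [0, 0, 0, 0, 0, 0, -1]],
])

```text
time_s: 24.2
position: [0.5746, -0.3236, 0.041]
tcp_rot: [[-0.94, -0.056, 0.336], [-0.052, 0.998, 0.019], [-0.337, 0.0, -0.942]]
force: [-0.6, 0.5, -0.6]
opening: 0.726
```

Run:
```python
from p import *
s=readout.read_state(); print(s["position"],s["opening"],s["force"])
plan([(rackp([.056,0,.0045]),"rack",-1,2)])
b=capture("side"); cv2.imwrite("pics/c7.png",cv2.resize(b[270:380,400:530],None,fx=5,fy=5,interpolation=cv2.INTER_CUBIC))
```

```text
[ 0.575 -0.324  0.041] 0.7263012097984292 [-0.586  0.494 -0.595]
t 24.2 at [ 0.575 -0.324  0.041]
2 [ 0.579 -0.324  0.021]
   [-0,-0.2,-0,0.11,-0.02,1.01,-1]
   [-0,-0.2,-0,0.11,-0.02,1.01,-1]
```

View pics/c7.png

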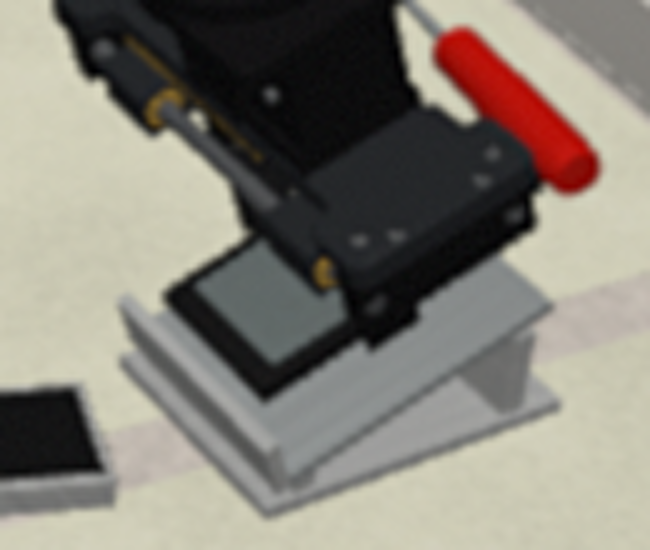

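>>> send_rows([
  [[0, -0.2, 0, 0.1, 0, 1, -1], [0, -0.2, 0, 0.1, 0, 0.8, -1], [0, 0, 0, 0, 0, 0.2, -1], [0, 0, 0, 0, 0, 0, -1], [0, 0, 0, 0, 0, 0, -1]],
])

```text
time_s: 24.75
position: [0.5824, -0.3248, 0.0253]
tcp_rot: [[-0.94, -0.049, 0.336], [-0.047, 0.999, 0.014], [-0.337, -0.002, -0.942]]
force: [0.1, 0.0, -1.2]
opening: 0.73
```

>>> send_rows([
  [[0, 0, 0, 0, 0, 0.1, -1], [0, 0, 0, 0, 0, 0.1, -1], [0, 0, 0, 0, 0, 0, -1], [0, 0, 0, 0, 0, 0, -1], [0, 0, 0, 0, 0, 0, -1]],
])

```text
time_s: 25.25
position: [0.5831, -0.3248, 0.0235]
tcp_rot: [[-0.94, -0.049, 0.336], [-0.047, 0.999, 0.014], [-0.337, -0.002, -0.942]]
force: [-0.7, -0.2, -2.0]
opening: 0.73
```

Run:
```python
from p import *
s=readout.read_state(); print(s["position"],s["opening"],s["force"])
plan([(rackp([.056,0,.002]),"rack",-1,2)])
b=capture("side"); cv2.imwrite("pics/c8.png",cv2.resize(b[300:380,400:530],None,fx=6,fy=6,interpolation=cv2.INTER_CUBIC))
```

```text
[ 0.583 -0.325  0.023] 0.7297951330848031 [-0.741 -0.182 -2.034]
t 25.25 at [ 0.583 -0.325  0.023]
2 [ 0.58  -0.324  0.019]
   [-0.1,-0.2,-0.2,0.21,0.06,0.17,-1]
   [-0.1,-0.2,-0.2,0.22,0.07,0.17,-1]
```

View pics/c8.png

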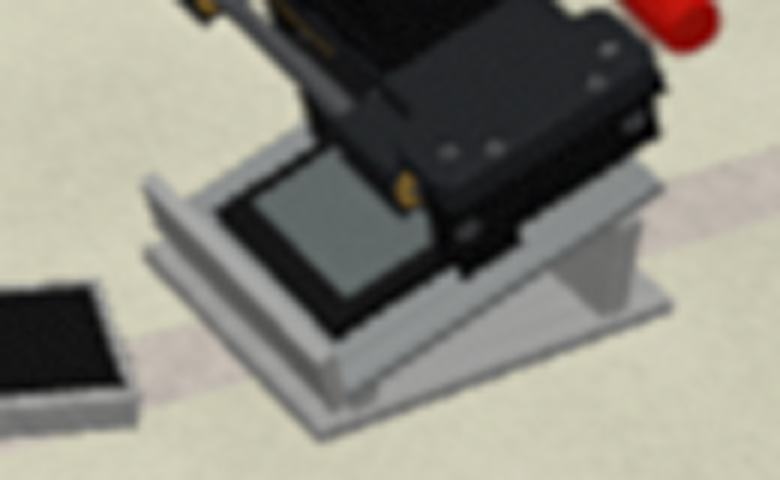

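>>> send_rows([
  [[0, -0.2, -0.2, 0.2, 0.05, 0.1, -1], [0, -0.2, -0.2, 0.2, 0.05, 0.1, -1], [0, 0, 0, 0, 0, 0.1, -1], [0, 0, 0, 0, 0, 0, -1], [0, 0, 0, 0, 0, 0, -1]],
])

```text
time_s: 25.8
position: [0.5835, -0.3236, 0.0214]
tcp_rot: [[-0.941, -0.052, 0.335], [-0.05, 0.999, 0.012], [-0.335, -0.005, -0.942]]
force: [-0.3, -0.7, -0.8]
opening: 0.727
```

>>> send_rows([
  [[0, 0, 0, 0, 0, 0.1, -1], [0, 0, 0, 0, 0, 0, -1], [0, 0, 0, 0, 0, 0, -1], [0, 0, 0, 0, 0, 0, -1], [0, 0, 0, 0, 0, 0, -1]],
])

```text
time_s: 26.3
position: [0.5839, -0.3236, 0.0205]
tcp_rot: [[-0.941, -0.052, 0.335], [-0.05, 0.999, 0.012], [-0.335, -0.005, -0.942]]
force: [0.7, -0.4, -1.0]
opening: 0.728
```

Run:
```python
from p import *
s=readout.read_state(); print(s["position"],s["opening"],s["force"],s["joint_positions"],s["qvel"])
print("tip in rack", Ro.from_euler("ZY",[RA,-20],degrees=True).inv().apply(s["position"]-OFF*s["tcp_rot"][:,2]-[RX,RY,.018]))
print(Ro.from_matrix(Ro.from_euler("ZY",[RA,-20],degrees=True).as_matrix().T@s["tcp_rot"]).as_euler("xyz",degrees=True))
```

```text
[ 0.584 -0.324  0.021] 0.7277489174842581 [ 0.678 -0.368 -0.98 ] [ -45.736   43.182   96.974   29.921   29.844 -163.57 ] [-0.034  0.008  0.011 -0.002  0.013  0.074]
tip in rack [0.06  0.    0.002]
[-179.64    -0.446  179.865]
```

>>> send_rows([
  [[0, 0, 0, 0.1, 0, 0, -1], [0, 0, 0, 0.1, 0, 0, -1], [0, 0, 0, 0, 0, 0, -1], [0, 0, 0, 0, 0, 0, -1], [0, 0, 0, 0, 0, 0, -1]],
])

```text
time_s: 26.8
position: [0.5825, -0.3237, 0.0202]
tcp_rot: [[-0.941, -0.051, 0.333], [-0.05, 0.999, 0.012], [-0.333, -0.005, -0.943]]
force: [0.1, -0.2, -0.9]
opening: 0.727
```

>>> send_rows([
  [[0, 0, 1, 0, 0, 0, -1], [0, 0, 1, 0, 0, 0, -1], [0, 0, 0, 0.15, 0, 0, -1], [0, 0, 0, 0.15, 0, 0, -1], [0, 0, 0, 0, 0, 0, -1]],
])

```text
time_s: 27.3
position: [0.5793, -0.3236, 0.019]
tcp_rot: [[-0.943, -0.018, 0.333], [-0.015, 1.0, 0.012], [-0.333, 0.007, -0.943]]
force: [-0.8, -0.9, -1.6]
opening: 0.729
```

```bash
cat > st.py <<'E'
from p import *
s=readout.read_state(); print(s["time_s"],s["position"],s["opening"],s["force"],s["joint_positions"])
print("tip in rack", Ro.from_euler("ZY",[RA,-20],degrees=True).inv().apply(s["position"]-OFF*s["tcp_rot"][:,2]-[RX,RY,.018]),Ro.from_matrix(Ro.from_euler("ZY",[RA,-20],degrees=True).as_matrix().T@s["tcp_rot"]).as_euler("xyz",degrees=True))
E
python3 st.py
```

```text
27.3 [ 0.579 -0.324  0.019] 0.7289023927563332 [-0.768 -0.865 -1.61 ] [ -46.026   43.167   97.487   30.216   29.537 -162.176]
tip in rack [0.055 0.    0.002] [-179.623   -0.536  177.818]
```

>>> send_rows([
  [[0, 0, 0, 0, 0, 0.1, -1], [0, 0, 0, 0, 0, 0, -1], [0, 0, 0, 0, 0, 0, -1], [0, 0, 0, 0, 0, 0, -1], [0, 0, 0, 0, 0, 0, -1]],
])

```text
time_s: 27.8
position: [0.5798, -0.3237, 0.0185]
tcp_rot: [[-0.943, -0.018, 0.333], [-0.015, 1.0, 0.012], [-0.333, 0.006, -0.943]]
force: [-3.5, -0.6, 4.2]
opening: 0.728
```

>>> send_rows([
  [[0, 0, 0, 0, 0, 0.1, -1], [0, 0, 0, 0, 0, 0, -1], [0, 0, 0, 0, 0, 0, -1], [0, 0, 0, 0, 0, 0, -1], [0, 0, 0, 0, 0, 0, -1]],
])

```text
time_s: 28.3
position: [0.5799, -0.3237, 0.0184]
tcp_rot: [[-0.943, -0.018, 0.333], [-0.015, 1.0, 0.012], [-0.333, 0.007, -0.943]]
force: [-7.8, 0.2, 9.8]
opening: 0.729
```

>>> send_rows([
  [[0, 0, 0, 0, 0, -0.1, -1], [0, 0, 0, 0, 0, 0, 1], [0, 0, 0, 0, 0, 0, 1], [0, 0, 0, 0, 0, 0, 1], [0, 0, 0, 0, 0, 0, 1]],
])

```text
time_s: 28.8
position: [0.5803, -0.3237, 0.0181]
tcp_rot: [[-0.943, -0.018, 0.333], [-0.015, 1.0, 0.012], [-0.333, 0.006, -0.943]]
force: [-0.2, -0.3, 0.4]
opening: 0.971
```

>>> send_rows([
  [[0, 0, 0, 0, 0, -1.5, 1], [0, 0, 0, 0, 0, -3, 1], [0, 0, 0, 0, 0, -4, 1], [0, 0, 0, 0, 4, -4, 1], [0, 0, 0, 0, 4, -4, 1]],
])

```text
time_s: 29.3
position: [0.5262, -0.2553, 0.1676]
tcp_rot: [[-0.942, -0.016, 0.334], [-0.013, 1.0, 0.01], [-0.334, 0.005, -0.942]]
force: [1.0, 1.1, 0.1]
opening: 0.998
```

Run:
```python
from p import *
s=readout.read_state(); print(s["time_s"],s["position"],s["opening"],s["joint_positions"])
b=capture("side"); t=capture("top")
cv2.imwrite("pics/c9.png",np.hstack([cv2.resize(b[290:380,400:520],(480,360),interpolation=cv2.INTER_CUBIC),cv2.resize(t[145:225,440:510],(315,360),interpolation=cv2.INTER_CUBIC)]))
```

```text
29.3 [ 0.526 -0.255  0.168] 0.9984644994554575 [ -44.901   24.383  104.203   22.274   39.9   -151.492]
```

View pics/c9.png

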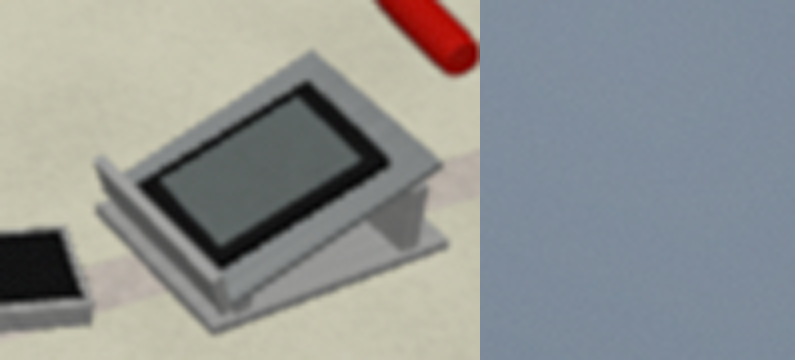

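Run:
```python
from p import *
plan([((.452,-.314,.08),74.5,1,None),((.452,-.314,.003),74.5,1,2)])
```

```text
t 29.4 at [ 0.526 -0.251  0.17 ]
4 [ 0.452 -0.314  0.059]
   [0.8,4.9,4.1,2.7,-1.54,1.99,1]
   [0.8,4.9,4.1,2.41,-1.69,2.23,1]
   [0.8,4.9,4.1,2.08,-1.82,2.45,1]
   [0.8,4.9,4.1,1.74,-1.92,2.64,1]
2 [ 0.452 -0.314 -0.018]
   [-0.1,-0.1,0,-0.01,0.01,3.85,1]
   [-0.1,-0.1,0,-0,-0,3.85,1]
```

>>> send_rows([
  [[0.8, 4.9, 4.1, 2.7, -1.55, 1.7, 1], [0.8, 4.9, 4.1, 2.4, -1.7, 2.2, 1], [0.8, 4.9, 4.1, 2.1, -1.8, 2.4, 1], [0.8, 4.9, 4.1, 1.75, -1.9, 2.6, 1], [0, 0, 0, 0, 0, 0, 1]],
])

```text
time_s: 29.9
position: [0.4503, -0.3179, 0.0549]
tcp_rot: [[-0.963, 0.27, -0.009], [0.27, 0.963, 0.003], [0.009, 0.0, -1.0]]
force: [-0.5, -0.1, 0.1]
opening: 1.002
```

>>> send_rows([
  [[0, 0, 0, 0, 0, 0, 1], [0, 0, 0, 0, 0, 0, 1], [0, 0, 0, 0, 0, 0, 1], [0, 0, 0, 0, 0, 0, 1], [0, 0, 0, 0, 0, 0, 1]],
])

```text
time_s: 30.4
position: [0.4515, -0.3167, 0.0588]
tcp_rot: [[-0.963, 0.268, -0.004], [0.268, 0.963, -0.001], [0.004, -0.002, -1.0]]
force: [0.2, 0.2, 0.1]
opening: 1.002
```

```bash
python3 st.py
python3 - <<'E'
from p import *
plan([((.452,-.314,.003),74.5,1,3)])
E
```

```text
30.4 [ 0.452 -0.317  0.059] 1.0016949708289566 [0.202 0.162 0.088] [ -46.537   36.534   99.267   -0.286   44.344 -120.78 ]
tip in rack [-0.043  0.014  0.082] [-173.22   -19.122  160.107]
t 30.4 at [ 0.452 -0.317  0.059]
3 [ 0.452 -0.314 -0.018]
   [-0,-0.1,-0,-0,0.1,2.58,1]
   [-0,-0.1,-0,0,0.09,2.58,1]
   [-0,-0.1,-0,0.01,0.1,2.57,1]
```

>>> send_rows([
  [[0, -0.1, 0, 0, 0.1, 2.6, 1], [0, -0.1, 0, 0, 0.1, 2.6, 1], [0, 0, 0, 0, 0.1, 2.5, 1], [0, 0, 0, 0, 0, 0, 1], [0, 0, 0, 0, 0, 0, -1]],
])

```text
time_s: 30.9
position: [0.4517, -0.3138, -0.0192]
tcp_rot: [[-0.963, 0.269, -0.002], [0.269, 0.963, -0.0], [0.002, -0.001, -1.0]]
force: [1.4, -0.6, 0.5]
opening: 0.964
```

>>> send_rows([
  [[0, 0, 0, 0, 0, 0, -1], [0, 0, 0, 0, 0, 0, -1], [0, 0, 0, 0, 0, 0, -1], [0, 0, 0, 0, 0, 0, -1], [0, 0, 0, 0, 0, 0, -1]],
])

```text
time_s: 31.4
position: [0.4518, -0.3138, -0.0187]
tcp_rot: [[-0.963, 0.269, -0.002], [0.269, 0.963, -0.0], [0.002, -0.001, -1.0]]
force: [0.2, 0.8, 2.2]
opening: 0.639
```

```bash
python3 st.py
python3 - <<'E'
from p import *
plan([((.452,-.314,.05),None,-1,2),((.447,-.160,.05),87.3,-1,None),((.447,-.160,.0065),None,-1,2)])
E
```

```text
31.4 [ 0.452 -0.314 -0.019] 0.6391411399917303 [0.193 0.769 2.194] [ -46.368   44.206  101.088   -0.176   34.764 -120.633]
tip in rack [-0.069  0.017  0.009] [-173.253  -18.993  160.083]
t 31.4 at [ 0.452 -0.314 -0.019]
2 [ 0.452 -0.314  0.029]
   [0,0,0,-0.01,-0.01,-2.36,-1]
   [0,0,0,-0.01,-0.01,-2.36,-1]
4 [ 0.447 -0.16   0.029]
   [-0,-0,-3.2,1.16,3.68,-0,-1]
   [-0,-0,-3.2,0.95,3.73,-0,-1]
   [-0,-0,-3.2,0.73,3.78,-0,-1]
   [-0,-0,-3.2,0.53,3.82,-0.01,-1]
2 [ 0.447 -0.16  -0.015]
   [0,0,0,-0,0,2.18,-1]
   [0,0,0,-0.01,0,2.17,-1]
```

>>> send_rows([
  [[0, 0, 0, 0, 0, -2, -1], [0, 0, 0, 0, 0, -2.7, -1], [0, 0, -3.2, 1.15, 3.7, 0, -1], [0, 0, -3.2, 0.95, 3.75, 0, -1], [0, 0, -3.2, 0.75, 3.8, 0, -1]],
])

```text
time_s: 31.9
position: [0.4479, -0.1969, 0.028]
tcp_rot: [[-0.995, 0.103, -0.002], [0.103, 0.995, -0.001], [0.002, -0.001, -1.0]]
force: [0.6, -0.5, -1.1]
opening: 0.636
```

>>> send_rows([
  [[0, 0, -3.2, 0.5, 3.8, 0, -1], [0, 0, 0, 0, 0, 0, -1], [0, 0, 0, 0, 0, 0, -1], [0, 0, 0, 0, 0, 1.5, -1], [0, 0, 0, 0, 0, 1.5, -1]],
])

```text
time_s: 32.4
position: [0.4487, -0.1617, -0.0021]
tcp_rot: [[-0.999, 0.05, 0.001], [0.05, 0.999, -0.003], [-0.001, -0.003, -1.0]]
force: [0.2, -0.5, -1.8]
opening: 0.639
```

```bash
python3 st.py
python3 - <<'E'
from p import *
plan([((.447,-.160,.0063),87.3,-1,2)])
E
```

```text
32.4 [ 0.449 -0.162 -0.002] 0.6388040129894893 [ 0.227 -0.523 -1.822] [ -33.199   40.032  111.715   -0.211   28.102 -120.145]
tip in rack [-0.059  0.169  0.023] [-177.635  -19.803  173.549]
t 32.4 at [ 0.449 -0.162 -0.002]
2 [ 0.447 -0.16  -0.015]
   [-0.1,0,-0.1,0.09,0.08,0.66,-1]
   [-0.1,0,-0.1,0.09,0.08,0.65,-1]
```

>>> send_rows([
  [[0, 0, 0, 0.1, 0.1, 0.6, -1], [0, 0, 0, 0.05, 0.05, 0.6, -1], [0, 0, 0, 0, 0, 0.1, -1], [0, 0, 0, 0, 0, 0, -1], [0, 0, 0, 0, 0, 0, -1]],
])

```text
time_s: 32.9
position: [0.4459, -0.1582, -0.0148]
tcp_rot: [[-0.999, 0.049, -0.001], [0.049, 0.999, -0.001], [0.001, -0.001, -1.0]]
force: [-0.0, -0.2, -0.8]
opening: 0.642
```

>>> send_rows([
  [[0, 0, 0, 0, 0, 0, 1], [0, 0, 0, 0, 0, 0, 1], [0, 0, 0, 0, 0, 0, 1], [0, 0, 0, 0, 0, -2, 1], [0, 0, 0, 0, 0, -4, 1]],
])

```text
time_s: 33.4
position: [0.444, -0.1569, 0.0437]
tcp_rot: [[-0.999, 0.049, -0.007], [0.049, 0.999, 0.003], [0.007, 0.002, -1.0]]
force: [0.2, 0.5, 0.6]
opening: 0.966
```

```bash
sed -i 's/q,az,g,n in wps:/q,az,g,n in wps:\n        flip=az=="flip"/; s/if az is None/if flip: T=R@np.diag([-1,-1,1.])\n        elif az is None/' p.py; python3 st.py
python3 - <<'E'
from p import *
ims={c:capture(c) for c in("top","side")}
for t,x,y,z in(("disp_round",.455,.3025,.003),("disp_square",.447,-.16,.003),("pane_small",.449,-.003,0)):
    for c in ims:
        g=proj(c,[[x,y,.01]])[0]
        for d in regions_of(c,t):
            ys,xs=np.nonzero(d["mask"])
            if np.hypot(xs.mean()-g[0],ys.mean()-g[1])<12: print(t,c,np.array(fit({c:d["mask"]},D[t][0],x,y,z))); break
cv2.imwrite("pics/topmid.png",ims["top"])
plan([((.449,-.003,.06),70,1,None)])
E
```

```text
33.4 [ 0.444 -0.157  0.044] 0.966265576961265 [0.201 0.486 0.586] [ -33.029   34.504  111.094   -0.156   34.836 -120.102]
tip in rack [-0.047  0.174  0.067] [-177.958  -20.306  173.603]
disp_round side [0.452 0.299 6.1   0.929]
disp_square side [ 0.444 -0.161 -4.     0.89 ]
pane_small top [ 0.444 -0.018 -7.9    0.283]
pane_small side [  0.446  -0.006 -21.1     0.905]
t 33.8 at [ 0.445 -0.157  0.044]
4 [ 0.449 -0.003  0.038]
   [-0,-0.1,4.3,0.09,3.86,0.14,1]
   [-0,-0.1,4.3,0.38,3.84,0.14,1]
   [-0,-0.1,4.3,0.66,3.81,0.14,1]
   [-0,-0.1,4.3,0.95,3.74,0.13,1]
```

>>> send_rows([
  [[0, 0, 0, 0.1, 3.84, 0, 1], [0, 0, 0, 0.1, 3.84, 0, 1], [0, 0, 0, 0.1, 3.84, 0, 1], [0, 0, 0, 0.1, 3.84, 0, 1], [0, 0, 8.4, 0, 0, 0, 1]],
])

```text
time_s: 34.3
position: [0.4467, -0.0, 0.0438]
tcp_rot: [[-0.981, 0.192, -0.007], [0.192, 0.981, 0.001], [0.007, -0.0, -1.0]]
force: [-0.2, 0.8, -0.2]
opening: 1.002
```

>>> send_rows([
  [[0, 0, 8.5, 0, 0, 0, 1], [0, 0, 8.5, 0, 0, 0, 1], [0, 0, 8.5, 0, 0, 0, 1], [0, 0, 8.5, 0, 0, 0, 1], [0, 0, 8.5, 0, 0, 0, 1]],
])

```text
time_s: 34.8
position: [0.4485, -0.0041, 0.0438]
tcp_rot: [[-0.587, 0.809, -0.004], [0.809, 0.587, 0.0], [0.003, -0.003, -1.0]]
force: [0.0, -0.1, 0.3]
opening: 1.001
```

>>> send_rows([
  [[0, 0, 8.5, 0, 0, 0, 1], [0, 0, 8.5, 0, 0, 0, 1], [0, 0, 8.5, 0, 0, 0, 1], [0, 0, 8.5, 0, 0, 0, 1], [0, 0, 8.5, 0, 0, 0, 1]],
])

```text
time_s: 35.3
position: [0.4485, -0.0041, 0.0438]
tcp_rot: [[0.114, 0.993, -0.004], [0.993, -0.114, 0.0], [-0.0, -0.004, -1.0]]
force: [0.3, -0.1, -0.1]
opening: 0.995
```

>>> send_rows([
  [[0, 0, 8.5, 0, 0, 0, 1], [0, 0, 8.5, 0, 0, 0, 1], [0, 0, 8.5, 0, 0, 0, 1], [0, 0, 8.5, 0, 0, 0, 1], [0, 0, 8.5, 0, 0, 0, 1]],
])

```text
time_s: 35.8
position: [0.4485, -0.0041, 0.0438]
tcp_rot: [[0.755, 0.656, -0.004], [0.656, -0.755, 0.0], [-0.003, -0.003, -1.0]]
force: [1.0, -0.3, 0.6]
opening: 1.0
```

>>> send_rows([
  [[0, 0, 8.5, 0, 0, 0, 1], [0, 0, 8.5, 0, 0, 0, 1], [0, 0, 8.5, 0, 0, 0, 1], [0, 0, 8.5, 0, 0, 0, 1], [0, 0, 8.5, 0, 0, 0, 1]],
])

```text
time_s: 36.3
position: [0.4484, -0.0041, 0.0438]
tcp_rot: [[1.0, -0.027, -0.004], [-0.027, -1.0, 0.0], [-0.004, -0.0, -1.0]]
force: [0.3, -0.4, 0.3]
opening: 1.001
```

>>> send_rows([
  [[0, 0, 8.5, 0, 0, 0, 1], [0, 0, 8.5, 0, 0, 0, 1], [0, 0, 0, 0, 0, 0, 1], [0, 0, 0, 0, 0, 0, 1], [0, 0, 0, 0, 0, 0, 1]],
])

```text
time_s: 36.8
position: [0.4489, -0.0042, 0.0444]
tcp_rot: [[0.951, -0.31, -0.003], [-0.31, -0.951, -0.0], [-0.003, 0.001, -1.0]]
force: [-0.4, 0.1, 0.2]
opening: 0.998
```

```bash
python3 st.py
python3 - <<'E'
from p import *
plan([((.4485,-.0035,.001),70,1,3)])
E
```

```text
36.8 [ 0.449 -0.004  0.044] 0.9981109760193305 [-0.437  0.141  0.16 ] [-14.809  33.527 114.411  -0.108  32.228  93.35 ]
tip in rack [-0.034  0.326  0.063] [172.405  18.747 -22.523]
t 36.8 at [ 0.449 -0.004  0.044]
3 [ 0.449 -0.004 -0.021]
   [0,0.1,0.6,-0.01,-0.02,2.16,1]
   [0,0.1,0.6,-0.02,-0.02,2.16,1]
   [0,0.1,0.6,-0.02,-0.02,2.17,1]
```

>>> send_rows([
  [[0, 0.1, 0.6, 0, 0, 2.2, 1], [0, 0.1, 0.6, 0, 0, 2.2, 1], [0, 0, 0.6, -0.05, -0.05, 2.1, 1], [0, 0, 0, 0, 0, 0, 1], [0, 0, 0, 0, 0, 0, -1]],
])

```text
time_s: 37.3
position: [0.4488, -0.0037, -0.0205]
tcp_rot: [[0.94, -0.341, 0.001], [-0.341, -0.94, -0.001], [0.001, 0.001, -1.0]]
force: [-0.0, -1.0, 0.9]
opening: 0.967
```

>>> send_rows([
  [[0, 0, 0, 0, 0, 0, -1], [0, 0, 0, 0, 0, 0, -1], [0, 0, 0, 0, 0, 0, -1], [0, 0, 0, 0, 0, 0, -1], [0, 0, 0, 0, 0, 0, -1]],
])

```text
time_s: 37.8
position: [0.4488, -0.0037, -0.0202]
tcp_rot: [[0.94, -0.342, 0.001], [-0.342, -0.94, -0.002], [0.002, 0.001, -1.0]]
force: [-0.1, -0.8, 0.8]
opening: 0.538
```

>>> send_rows([
  [[0, 0, 0, 0, 0, 0, -1], [0, 0, 0, 0, 0, 0, -1], [0, 0, 0, 0, 0, 0, -1], [0, 0, 0, 0, 0, 0, -1], [0, 0, 0, 0, 0, 0, -1]],
])

```text
time_s: 38.3
position: [0.4489, -0.0037, -0.0202]
tcp_rot: [[0.94, -0.342, 0.001], [-0.342, -0.94, -0.002], [0.002, 0.001, -1.0]]
force: [0.2, 0.1, 2.2]
opening: 0.5
```

```bash
python3 st.py
python3 - <<'E'
from p import *
plan([((.4485,-.0035,.09),None,-1,2),(rackp([.045,0,.09]),"rack",-1,None)])
E
```

```text
38.3 [ 0.449 -0.004 -0.02 ] 0.49968713965621214 [0.196 0.15  2.209] [-14.735  41.733 115.96   -0.186  22.212  95.427]
tip in rack [-0.056  0.327  0.003] [171.787  18.223 -24.492]
t 38.3 at [ 0.449 -0.004 -0.02 ]
2 [ 0.449 -0.004  0.069]
   [0,0,0,-0.01,0,-4.43,-1]
   [0,0,0,-0.01,0.01,-4.44,-1]
8 [ 0.54  -0.326  0.098]
   [0.5,2.5,-2.9,2.45,3.4,-0.36,-1]
   [0.5,2.5,-2.9,2.29,3.51,-0.28,-1]
   [0.5,2.5,-2.9,2.12,3.62,-0.22,-1]
   [0.5,2.5,-2.9,1.94,3.73,-0.16,-1]
   [0.5,2.5,-2.9,1.76,3.82,-0.12,-1]
   [0.5,2.5,-2.9,1.57,3.9,-0.07,-1]
   [0.5,2.5,-2.9,1.37,3.97,-0.05,-1]
   [0.5,2.5,-2.9,1.16,4.04,-0.03,-1]
```

>>> send_rows([
  [[0, 0, 0, 0, 0, -1.5, -1], [0, 0, 0, 0, 0, -3.5, -1], [0, 0, 0, 0, 0, -4, -1], [0.5, 2.5, -2.9, 2.45, 3.4, -0.35, -1], [0.5, 2.5, -2.9, 2.3, 3.5, -0.3, -1]],
])

```text
time_s: 38.8
position: [0.4727, -0.0843, 0.0786]
tcp_rot: [[0.967, -0.239, 0.094], [-0.239, -0.971, -0.012], [0.094, -0.011, -0.996]]
force: [1.1, 0.2, -0.5]
opening: 0.5
```

>>> send_rows([
  [[0.5, 2.5, -2.9, 2.1, 3.6, -0.2, -1], [0.5, 2.5, -2.9, 1.95, 3.75, -0.15, -1], [0.5, 2.5, -2.9, 1.75, 3.8, -0.1, -1], [0.5, 2.5, -2.9, 1.55, 3.9, -0.05, -1], [0.5, 2.5, -2.9, 1.35, 3.95, -0.05, -1]],
])

```text
time_s: 39.3
position: [0.5281, -0.2863, 0.0945]
tcp_rot: [[0.952, 0.011, 0.307], [0.009, -1.0, 0.008], [0.307, -0.004, -0.952]]
force: [-0.1, 0.8, -1.0]
opening: 0.499
```

>>> send_rows([
  [[0.5, 2.5, -2.9, 1.15, 4.05, 0, -1], [0, 0, 0, 0, 0, 0, -1], [0, 0, 0, 0, 0, 0, -1], [0, 0, 0, 0, 0, 0, -1], [0, 0, 0, 0, 0, 0, -1]],
])

```text
time_s: 39.8
position: [0.5392, -0.3233, 0.0975]
tcp_rot: [[0.936, 0.062, 0.345], [0.059, -0.998, 0.019], [0.346, 0.002, -0.938]]
force: [0.4, -0.2, -1.1]
opening: 0.498
```

```bash
python3 st.py
python3 - <<'E'
from p import *
plan([(rackp([.0385,0,.03]),"rack",-1,None),(rackp([.0385,0,.0105]),"rack",-1,2)])
E
```

```text
39.8 [ 0.539 -0.323  0.098] 0.4978699157938773 [ 0.419 -0.188 -1.062] [-49.608  34.035 100.684  27.925  36.018  15.407]
tip in rack [0.044 0.003 0.09 ] [179.99   -0.231   0.352]
t 39.8 at [ 0.539 -0.323  0.098]
2 [ 0.554 -0.325  0.039]
   [0,-0.1,0.2,-0.31,0.13,3,-1]
   [0,-0.1,0.2,-0.31,0.14,2.99,-1]
2 [ 0.561 -0.325  0.021]
   [0,-0,-0,0,-0,0.98,-1]
   [0,-0,-0,0,-0,0.97,-1]
```

>>> send_rows([
  [[0, -0.1, 0.2, -0.3, 0.15, 3, -1], [0, -0.1, 0.2, -0.3, 0.15, 3, -1], [0, 0, 0, 0, 0, 1, -1], [0, 0, 0, 0, 0, 0, -1], [0, 0, 0, 0, 0, 0, -1]],
])

```text
time_s: 40.3
position: [0.5587, -0.3271, 0.0308]
tcp_rot: [[0.938, 0.054, 0.344], [0.052, -0.999, 0.017], [0.344, 0.002, -0.939]]
force: [-0.1, 1.0, -0.9]
opening: 0.499
```

```bash
python3 st.py
python3 - <<'E'
from p import *
b=capture("side");cv2.imwrite("pics/c10.png",cv2.resize(b[295:375,405:525],None,fx=6,fy=6,interpolation=cv2.INTER_CUBIC))
E
```

```text
40.3 [ 0.559 -0.327  0.031] 0.49921906301469926 [-0.101  1.034 -0.908] [-48.211  41.42   99.812  32.546  29.817  11.462]
tip in rack [ 0.04  -0.002  0.021] [179.866  -0.127  -0.046]
```

View pics/c10.png

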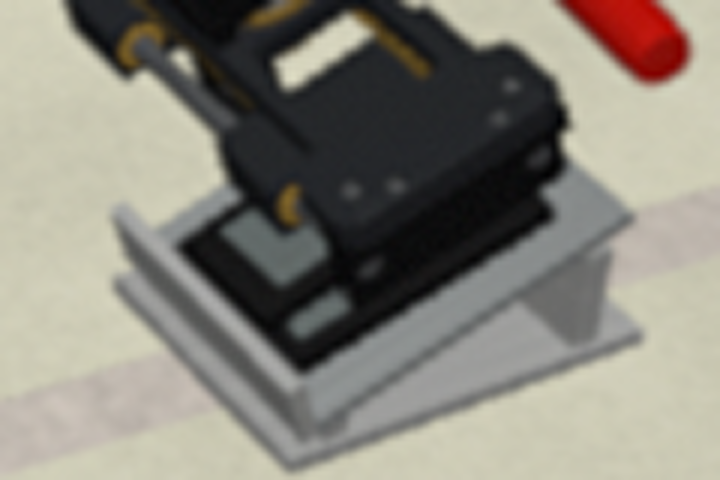

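>>> send_rows([
  [[0, 0, 0, -0.1, -0.2, 0.6, -1], [0, 0, 0, 0, 0, 0.3, -1], [0, 0, 0, 0, 0, 0.1, -1], [0, 0, 0, 0, 0, 0, -1], [0, 0, 0, 0, 0, 0, -1]],
])

```text
time_s: 40.85
position: [0.5608, -0.3257, 0.0206]
tcp_rot: [[0.938, 0.053, 0.344], [0.051, -0.999, 0.017], [0.344, 0.002, -0.939]]
force: [0.0, 0.6, 0.0]
opening: 0.499
```

>>> send_rows([
  [[0, 0, 0, 0, 0, 0.1, -1], [0, 0, 0, 0, 0, 0, -1], [0, 0, 0, 0, 0, 0, -1], [0, 0, 0, 0, 0, 0, -1], [0, 0, 0, 0, 0, 0, -1]],
])

```text
time_s: 41.35
position: [0.5613, -0.3258, 0.0198]
tcp_rot: [[0.938, 0.053, 0.344], [0.051, -0.999, 0.016], [0.344, 0.002, -0.939]]
force: [-1.6, -0.9, 2.1]
opening: 0.5
```

>>> send_rows([
  [[0, 0, 0, 0, 0, 0.1, -1], [0, 0, 0, 0, 0, 0, -1], [0, 0, 0, 0, 0, 0, -1], [0, 0, 0, 0, 0, 0, -1], [0, 0, 0, 0, 0, 0, -1]],
])

```text
time_s: 41.85
position: [0.5613, -0.3257, 0.0197]
tcp_rot: [[0.937, 0.053, 0.344], [0.051, -0.999, 0.016], [0.344, 0.002, -0.939]]
force: [-5.1, 0.2, 10.4]
opening: 0.5
```

```bash
python3 st.py
```

```text
41.85 [ 0.561 -0.326  0.02 ] 0.5003812196652183 [-5.056  0.214 10.353] [-47.91   42.582  99.831  33.685  28.692  10.48 ]
tip in rack [ 0.038 -0.001  0.009] [179.834  -0.148  -0.09 ]
```

>>> send_rows([
  [[0, 0, 0, 0, 0, -0.1, -1], [0, 0, 0, 0, 0, 0, 1], [0, 0, 0, 0, 0, 0, 1], [0, 0, 0, 0, 0, 0, 1], [0, 0, 0, 0, 0, 0, 1]],
])

```text
time_s: 42.35
position: [0.5612, -0.3254, 0.0193]
tcp_rot: [[0.938, 0.053, 0.343], [0.051, -0.999, 0.017], [0.344, 0.001, -0.939]]
force: [0.6, 0.1, -0.3]
opening: 0.775
```

>>> send_rows([
  [[0, 0, 0, 0, 0, -1.5, 1], [0, 0, 0, 0, 0, -3, 1], [0, 0, 0, 0, 0, -4, 1], [0, 0, 0, 0, 0, 0, 1], [0, 0, 0, 0, 0, 0, 1]],
])

```text
time_s: 42.85
position: [0.5321, -0.3276, 0.1012]
tcp_rot: [[0.937, 0.053, 0.345], [0.051, -0.999, 0.014], [0.346, 0.004, -0.938]]
force: [-1.0, -1.2, -0.5]
opening: 0.997
```

```bash
python3 st.py
python3 - <<'E'
from p import *
plan([((.606,.0025,.06),69,1,None)])
E
```

```text
42.85 [ 0.532 -0.328  0.101] 0.9973132838236455 [-0.961 -1.188 -0.527] [-50.399  33.467 101.115  27.809  36.142  15.232]
tip in rack [ 0.039 -0.001  0.096] [179.718  -0.213  -0.083]
t 42.85 at [ 0.532 -0.328  0.101]
8 [0.606 0.003 0.038]
   [-0.5,-2.5,3,0.81,-4.08,1.11,1]
   [-0.5,-2.5,3,0.64,-4.12,1.05,1]
   [-0.5,-2.5,3,0.46,-4.16,0.99,1]
   [-0.5,-2.5,3,0.29,-4.19,0.93,1]
   [-0.5,-2.5,3,0.11,-4.21,0.89,1]
   [-0.5,-2.5,3,-0.08,-4.21,0.85,1]
   [-0.5,-2.5,3,-0.26,-4.21,0.82,1]
   [-0.5,-2.5,3,-0.44,-4.21,0.8,1]
```

>>> send_rows([
  [[-0.5, -2.5, 3, 0.8, -4.1, 0.9, 1], [-0.5, -2.5, 3, 0.65, -4.1, 0.9, 1], [-0.5, -2.5, 3, 0.45, -4.15, 0.9, 1], [-0.5, -2.5, 3, 0.3, -4.2, 0.9, 1], [-0.5, -2.5, 3, 0.1, -4.2, 0.9, 1]],
])

```text
time_s: 43.35
position: [0.576, -0.1185, 0.0637]
tcp_rot: [[0.969, -0.211, 0.126], [-0.212, -0.977, -0.009], [0.125, -0.018, -0.992]]
force: [1.3, -0.1, -0.2]
opening: 1.001
```

>>> send_rows([
  [[-0.5, -2.5, 3, -0.1, -4.2, 0.9, 1], [-0.5, -2.5, 3, -0.25, -4.2, 0.9, 1], [-0.5, -2.5, 3, -0.45, -4.2, 0.9, 1], [0, 0, 0, 0, 0, 0, 1], [0, 0, 0, 0, 0, 0, 1]],
])

```text
time_s: 43.85
position: [0.6032, 0.0045, 0.0379]
tcp_rot: [[0.934, -0.358, -0.005], [-0.358, -0.934, 0.003], [-0.006, -0.001, -1.0]]
force: [0.1, -0.0, -0.1]
opening: 1.0
```

>>> send_rows([
  [[0, 0, 0, 0, 0, 0, 1], [0, 0, 0, 0, 0, 0, 1], [0, 0, 0, 0, 0, 0, 1], [0, 0, 0, 0, 0, 0, 1], [0, 0, 0, 0, 0, 0, 1]],
])

```text
time_s: 44.35
position: [0.6039, 0.0023, 0.0397]
tcp_rot: [[0.932, -0.362, -0.002], [-0.362, -0.932, 0.003], [-0.003, -0.002, -1.0]]
force: [-0.1, -0.1, 0.2]
opening: 0.999
```

```bash
python3 st.py
python3 - <<'E'
from p import *
plan([((.606,.0025,.003),69,1,3)])
b=capture("side");cv2.imwrite("pics/c11.png",cv2.resize(b[225:375,340:525],None,fx=4,fy=4,interpolation=cv2.INTER_CUBIC)); capture("top"); cv2.imwrite("pics/top11.png",capture("top"))
E
```

```text
44.35 [0.604 0.002 0.04 ] 0.9992101749501067 [-0.052 -0.123  0.249] [-10.455  41.018  92.017   0.204  47.118 100.62 ]
tip in rack [0.11  0.324 0.006] [171.554  18.322 -25.811]
t 44.35 at [0.604 0.002 0.04 ]
3 [ 0.606  0.003 -0.018]
   [-0,0.1,-0.1,0.07,-0.03,1.94,1]
   [-0,0.1,-0.1,0.06,-0.03,1.94,1]
   [-0,0.1,-0.1,0.07,-0.02,1.94,1]
```

View pics/c11.png

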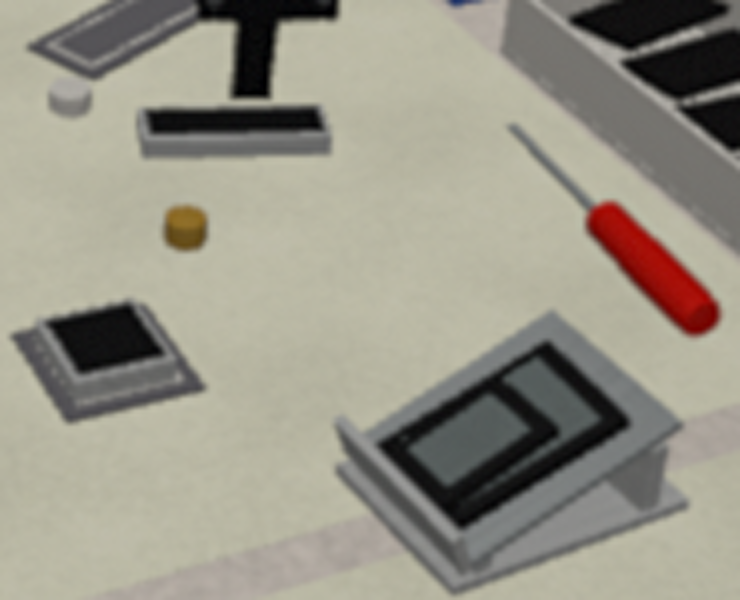

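>>> send_rows([
  [[0, 0.1, -0.1, 0.1, 0, 1.9, 1], [0, 0.1, -0.1, 0.05, 0, 1.9, 1], [0, 0, 0, 0.05, -0.05, 1.9, 1], [0, 0, 0, 0, 0, 0, 1], [0, 0, 0, 0, 0, 0, -1]],
])

```text
time_s: 45.0
position: [0.6058, 0.003, -0.0176]
tcp_rot: [[0.934, -0.357, 0.0], [-0.357, -0.934, 0.002], [-0.0, -0.002, -1.0]]
force: [1.2, -0.6, -0.2]
opening: 0.965
```

>>> send_rows([
  [[0, 0, 0, 0, 0, 0, -1], [0, 0, 0, 0, 0, 0, -1], [0, 0, 0, 0, 0, 0, -1], [0, 0, 0, 0, 0, 0, -1], [0, 0, 0, 0, 0, 0, -1]],
])

```text
time_s: 45.5
position: [0.6061, 0.0029, -0.0172]
tcp_rot: [[0.934, -0.358, 0.001], [-0.358, -0.934, 0.002], [0.001, -0.002, -1.0]]
force: [-0.5, 0.6, 0.2]
opening: 0.543
```

>>> send_rows([
  [[0, 0, 0, 0, 0, 0, -1], [0, 0, 0, 0, 0, 0, -1], [0, 0, 0, 0, 0, 0, -1], [0, 0, 0, 0, 0, 0, -1], [0, 0, 0, 0, 0, 0, -1]],
])

```text
time_s: 46.0
position: [0.606, 0.003, -0.0175]
tcp_rot: [[0.934, -0.358, 0.001], [-0.358, -0.934, 0.002], [0.0, -0.002, -1.0]]
force: [0.7, 1.0, 2.6]
opening: 0.412
```

```bash
python3 st.py
python3 - <<'E'
from p import *
plan([((.606,.0025,.053),None,-1,2),((.6075,.144,.053),112.6,-1,None),((.6075,.144,.0065),112.6,-1,2)])
E
```

```text
46.0 [ 0.606  0.003 -0.017] 0.4124200633314493 [0.69  0.992 2.567] [-10.337  46.276  92.778   0.177  40.91  100.48 ]
tip in rack [ 0.092  0.325 -0.048] [171.651  18.171 -25.507]
t 46.0 at [ 0.606  0.003 -0.017]
2 [0.606 0.003 0.032]
   [0,0,0,0.01,0.01,-2.45,-1]
   [0,0,0,0.01,0.02,-2.45,-1]
6 [0.608 0.144 0.032]
   [-0,-0,-7.3,-0.82,-2.21,0,-1]
   [-0,-0,-7.3,-0.53,-2.3,0.01,-1]
   [-0,-0,-7.3,-0.24,-2.35,0,-1]
   [-0,-0,-7.3,0.06,-2.36,0.01,-1]
   [-0,-0,-7.3,0.36,-2.33,0,-1]
   [-0,-0,-7.3,0.66,-2.26,0.01,-1]
2 [ 0.608  0.144 -0.015]
   [-0,-0,0.1,-0.01,0,2.32,-1]
   [-0,-0,0.1,-0,0.01,2.33,-1]
```

>>> send_rows([
  [[0, 0, 0, 0, 0, -2, -1], [0, 0, 0, 0, 0, -2.9, -1], [0, 0, -7.3, -0.8, -2.2, 0, -1], [0, 0, -7.3, -0.55, -2.3, 0, -1], [0, 0, -7.3, -0.25, -2.35, 0, -1]],
])

```text
time_s: 46.5
position: [0.6062, 0.0739, 0.0315]
tcp_rot: [[1.0, 0.021, 0.0], [0.021, -1.0, 0.002], [0.0, -0.002, -1.0]]
force: [-0.0, -0.4, -1.7]
opening: 0.411
```

>>> send_rows([
  [[0, 0, -7.3, 0.05, -2.35, 0, -1], [0, 0, -7.3, 0.35, -2.35, 0, -1], [0, 0, -7.3, 0.65, -2.25, 0, -1], [0, 0, 0, 0, 0, 0, -1], [0, 0, 0, 0, 0, 0, -1]],
])

```text
time_s: 47.0
position: [0.6064, 0.1445, 0.0312]
tcp_rot: [[0.921, 0.389, -0.0], [0.389, -0.921, 0.001], [0.0, -0.001, -1.0]]
force: [0.9, 0.3, -1.6]
opening: 0.408
```

>>> send_rows([
  [[0, 0, 0, 0, 0, 1.5, -1], [0, 0, 0, 0, 0, 1.5, -1], [0, 0, 0, 0, 0, 0, -1], [0, 0, 0, 0, 0, 0, -1], [0, 0, 0, 0, 0, 0, -1]],
])

```text
time_s: 47.5
position: [0.6072, 0.1438, 0.0016]
tcp_rot: [[0.922, 0.388, 0.001], [0.388, -0.922, 0.002], [0.002, -0.001, -1.0]]
force: [0.6, -0.0, -0.3]
opening: 0.408
```

```bash
python3 st.py
python3 - <<'E'
from p import *
plan([((.6075,.144,.0073),112.6,-1,2)])
E
```

```text
47.5 [0.607 0.144 0.002] 0.4076715546098553 [ 0.629 -0.021 -0.315] [ 3.027 45.369 89.812  0.144 44.76  70.117]
tip in rack [ 0.107  0.465 -0.034] [-172.964   18.707   20.75 ]
t 47.5 at [0.607 0.144 0.002]
2 [ 0.608  0.144 -0.014]
   [-0,-0,0.1,0.02,0,0.79,-1]
   [-0,-0,0.1,0.01,0,0.79,-1]
```

>>> send_rows([
  [[0, 0, 0.1, 0, 0, 0.8, -1], [0, 0, 0, 0, 0, 0.6, -1], [0, 0, 0, 0, 0, 0.2, -1], [0, 0, 0, 0, 0, 0, -1], [0, 0, 0, 0, 0, 0, -1]],
])

```text
time_s: 48.0
position: [0.6069, 0.1443, -0.0144]
tcp_rot: [[0.922, 0.387, 0.001], [0.387, -0.922, 0.002], [0.001, -0.001, -1.0]]
force: [0.1, 0.6, -1.9]
opening: 0.415
```

>>> send_rows([
  [[0, 0, 0, 0, 0, 0, 1], [0, 0, 0, 0, 0, 0, 1], [0, 0, 0, 0, 0, 0, 1], [0, 0, 0, 0, 0, 0, 1], [0, 0, 0, 0, 0, -2, 1]],
])

```text
time_s: 48.5
position: [0.6047, 0.1441, 0.0036]
tcp_rot: [[0.922, 0.387, -0.005], [0.387, -0.922, 0.002], [-0.004, -0.003, -1.0]]
force: [-0.1, -0.4, -0.2]
opening: 0.776
```

>>> send_rows([
  [[0, 0, 0, 0, 0, -4, 1], [0, 0, 0, 0, 0, -4.5, 1], [0, 0, 0, 0, 0, -4.5, 1], [0, 0, 0, 0, -4.5, -1, 1], [0, 0, 0, 0, -4.5, 0, 1]],
])

```text
time_s: 49.0
position: [0.5747, 0.2272, 0.1495]
tcp_rot: [[0.924, 0.383, 0.008], [0.383, -0.924, 0.003], [0.009, 0.0, -1.0]]
force: [0.8, 0.7, -1.4]
opening: 0.995
```

>>> send_rows([
  [[0, 0, 0, 0, -4.5, 0, 1], [0, 0, 0, 0, -4.5, 0, 1], [0, 0, 0, 0, -4.5, 0, 1], [0, 0, 0, 0, -4.5, 0, 1], [0, 0, 0, 0, -4.5, 0, 1]],
])

```text
time_s: 49.5
position: [0.484, 0.436, 0.1462]
tcp_rot: [[0.922, 0.387, 0.001], [0.387, -0.922, 0.002], [0.002, -0.001, -1.0]]
force: [0.3, 0.6, 0.2]
opening: 1.0
```

>>> send_rows([
  [[0, 0, 0, 0, -4.5, 0, 1], [0, 0, 0, 0, -4.5, 0, 1], [0, 0, 0, 0, -4.5, 0, 1], [0, 0, 0, 0, -4.5, 0, 1], [0, 0, 0, 0, 0, 0, 1]],
])

```text
time_s: 50.0
position: [0.4117, 0.606, 0.1463]
tcp_rot: [[0.92, 0.393, 0.001], [0.393, -0.92, 0.005], [0.003, -0.005, -1.0]]
force: [-0.2, -0.1, 0.1]
opening: 0.997
```

```bash
python3 st.py
python3 - <<'E'
from p import *
ims={c:capture(c) for c in("top","side")}
P=dict(disp_round=(.455,.3025),disp_square=(.447,-.16),disp_bar=(.6075,.144))
for t,(x,y) in P.items():
    for c in ims:
        g=proj(c,[[x,y,.01]])[0]
        for d in regions_of(c,t):
            ys,xs=np.nonzero(d["mask"])
            if np.hypot(xs.mean()-g[0],ys.mean()-g[1])<12: print(t,c,np.array(fit({c:d["mask"]},D[t][0],x,y,.003))); break
t,s=ims["top"],ims["side"]
f=lambda a,w,h:cv2.resize(a,(w,h),interpolation=cv2.INTER_CUBIC)
o=np.vstack([np.hstack([f(t[145:225,440:510],350,400),f(s[300:375,415:515],450,400)]),f(t[145:285,140:480],486,200)[:, :486] if 0 else cv2.copyMakeBorder(f(t[145:285,140:480],486,200),0,0,0,314,0)])
cv2.imwrite("pics/fin.png",o)
E
```

```text
50.0 [0.412 0.606 0.146] 0.9972290024460245 [-0.224 -0.121  0.122] [ 47.011  41.786  67.819   0.193  70.135 113.835]
tip in rack [-0.002  0.938  0.16 ] [-172.67    18.595   21.058]
disp_round top [0.456 0.303 1.1   0.898]
disp_round side [0.452 0.296 8.9   0.906]
disp_square top [  0.447  -0.157 -93.      0.952]
disp_square side [ 0.443 -0.162 -4.     0.917]
disp_bar top [ 0.607  0.144 22.7    0.886]
disp_bar side [   0.605    0.139 -156.9      0.952]
```

View pics/fin.png

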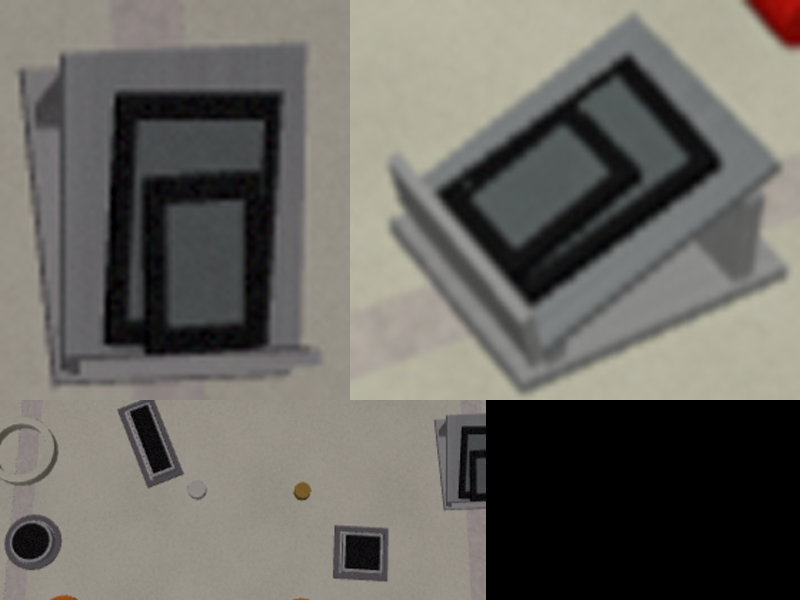

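Run:
```python
from r import *
K={"top":dict(L=([[.05,.032,.008],[.05,-.032,.008],[-.05,.032,.008]],[[117,92],[281,93],[105,345]]),
 S=([[.035,.022,.016],[.035,-.022,.016],[-.035,.022,.016],[-.035,-.022,.016]],[[143,178],[263,172],[145,353],[267,349]]),o=(440,145),s=5.),
 "side":dict(L=([[.05,.032,.008],[.05,-.032,.008],[-.05,-.032,.008]],[[630-350,55],[720-350,160],[530-350,300]]),
 S=([[.035,.022,.016],[.035,-.022,.016]],[[573-350,108],[640-350,172]]),o=(415,300),s=np.array([4.5,5.333]))}
def inr(v,P): # pane pose in rack frame
    c,s=np.cos(v[2]),np.sin(v[2]); P=np.array(P); return np.c_[v[0]+c*P[:,0]-s*P[:,1],v[1]+s*P[:,0]+c*P[:,1],P[:,2]]
for c,d in K.items():
  for rk in ("top","side"):
    for n in "LS":
        P,q=d[n]; q=np.array(q)/d["s"]+d["o"]-.5
        r=least_squares(lambda v:(proj(c,rack(*res[rk],inr(v,P)))-q).ravel(),[.05,0,0]); print(c,"rack by",rk,n,r.x[:2],np.degrees(r.x[2]),np.abs(r.fun).max())
```

```text
top [ 0.522 -0.325] 3.157525257542206 [ 0.063 -0.007 -0.063  0.008]
side [ 0.522 -0.334] 5.5211102466987665 [ 0.156 -1.15   1.256 -1.346 -1.371  2.013]
top rack by top L [ 0.054 -0.   ] -2.439509034136853 0.27474044852507973
top rack by top S [ 0.038 -0.003] 1.49083148653554 1.2006860248905014
top rack by side L [0.055 0.006] -4.7369281848258735 0.2843279227086555
top rack by side S [0.038 0.005] -0.7406578855683333 1.261980518764915
side rack by top L [ 0.052 -0.007] -0.7414019128624748 1.5233397798367605
side rack by top S [ 0.032 -0.009] 2.973421246035098 0.4019283167266394
side rack by side L [0.052 0.   ] -3.0149964275752485 1.5953242360122317
side rack by side S [ 0.032 -0.001] 0.967612706110644 0.48763412021554586
```

```bash
python3 -c "
from rig import *
print(bot.hand_in()); s=readout.read_state(); print(s['time_s'],s['opening'])"
```

```text
the job is handed in; nothing more can be done
None
the job is handed in; nothing more can be done
```

I placed all three display modules and stacked both panes on the rack. The job is handed in at about 50 s, with the gripper open and clear of everything. The hand-in gave no verdict.

**Final checks:**
- **Modules:** each lies face up on its own pad, about 2–4 mm off centre (10 mm allowed). The square is turned about 1° and the bar less than 1° relative to its pad.
- **Large pane:** about 52–54 mm up the bed (45–58 mm allowed), centred across within 1 mm, turned 2–3°.
- **Small pane:** lies on the large one, 1–3 mm off centre across, turned 1–1.5°. The top camera puts it at 38 mm up the bed and the side camera at 32 mm; both are inside the 30–43 mm range. The side figure is doubtful, because it would put the pane slightly inside the ledge.

**What disagreed or went wrong:**
- **Cameras:** they differ by about 3–5 mm in position. I used their mean to move and compared parts with pads within one camera only.
- **Fingertips:** they sit about 21 mm short of the reported tool point. Because of this, the first grasps of the round module and the large pane closed above or on top of the part. I saw neither part move. I then found the offset by touching the bench and allowed for it.
- **Last joint:** it reached its range limit while I placed the large pane. I turned the tool 2° back to finish there and used the half-turned grasp for the small pane.

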